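# Make the bench ready and set the dust extractor

### The arm

A 7-joint arm with a two-finger parallel gripper is mounted at the origin on the work surface. World frame = base frame: x ahead of the robot, y to its left, z up, the work surface at z = 0. Lengths are in m, angles in rad, forces in N, time in s.
With the tool pointing down it reaches from about 0.425 to 0.875 m from the base axis. Payload 4.7 kg.
Tool frame: the origin (TCP) lies midway between the tips of the shut fingers; the grasp point (between the pads) lies ctrl.grasp_offset behind it (ctrl.grasp_offset is the distance from the TCP to the grasp point, in m); z points along the fingers, y is the line along which they close (so a half turn about z gives the same grasp; the last joint's range is limited). The gripper opens to 87 mm and grips with 3 to 60 N. Pads are 19 mm wide; open, the fingers measure 117 mm over their backs; the gripper's body (75 mm by 190 mm) begins 51 mm behind the grasp point.
Start: joints at [1.216, 0.321, -0.07, 1.45, 0.023, 1.371, -0.057], TCP at [0.234, -0.606, 0.196] pointing down, gripper open.
Joint ranges: [-2.86, 2.86], [-0.3, 2.09], [-1.38, 1.24], [0.06, 2.45], [-1.56, 4.7], [0.09, 2.05], [-2.69, 2.69]. Speed limits (rad/s): [2.57, 2.57, 3.14, 3.14, 3.14, 3.14, 3.14].

### API

Orientations are given as a rotation vector (axis times angle).
In Python, from bench import ctrl gives the robot as it stands. The module is installed in compiled form; this text tells all that it offers.
- The arm moves only by the tool jog_arm, never from a script. Its argument "moves" is one flat list of numbers, 7 for each row, row after row: the shift along the tool's x, y, z in units of 30 cm (1.0 is 30 cm), then the turn, a rotation vector about the tool's x, y, z in units of 60 degrees (1.0 is 60 degrees), then the gripper's target within -1 to 1 (fully open at 1, half-way at 0, shut at -1). In form: [x, y, z, wx, wy, wz, fingers, x, y, z, wx, wy, wz, fingers, ...]. A call has exactly 8 rows; each row is the pose to reach, as a shift and turn from the pose commanded when the call began, along the tool's axes at that moment; what a row does not reach only later rows make up. A row lasts 1/8 s, in which the tool goes at most 62.5 mm and 10.7 degrees, less where a joint would pass 70% of its speed; a pose out of reach is approached as far as the arm can. A call with a number of a shift or a turn outside -1 to 1 is refused whole. A call with a gripper value outside its range is refused whole. The fingers move at their own pace and stop on an object; "newtons" is the grip in N (left out, the last holds). Time passes only in rows, so rows that repeat a pose let the fingers close, or fill a call up. It gives the time, the measured TCP pose, the force, the opening and the grip force at its end, in the units of the state.
- ctrl.get_state(): the state, without advancing time (a new reading comes with each control period).
- ctrl.get_image(name): name is "scene" or "top" or "wrist"; returns a dict with "pixels" (400x640x3 uint8, red, green, blue), "fx", "fy", "cx", "cy" (pixels), "xyz" and "rotation" of the camera in the world; the wrist camera has in their place "tool_from_camera" (4x4, takes a point from camera to tool coordinates, whose origin is the TCP and whose axes are the flange's). Camera axes: x right, y up, looking along -z (the intrinsics and any distortion apply to the point x, -y, -z); pixel columns grow to the right and rows downward; lengths in m; the calibration is good to about 2 mm. A picture is of the moment at which its call begins: read the wrist's pose just before it. There is no depth.
- ctrl.close_job(): hands the job in; it is judged then, once.
The state is a dict: "time": time; "joint_positions": joint angles; "qd": joint speeds; "joint_torque": joint torques, N m; "position": TCP position; "tool_rot": TCP orientation; "ft_force": force on the tool from outside, world axes, zero at the start; "torque": the same for the moment, N m; "grip_width": opening from 0.0 (shut) to 1.0 (fully open); "grip_force": force on a finger pad.
Only numpy, scipy, OpenCV 4.12 (cv2) and the standard library are available. Lean on these libraries where they do the work, as an engineer would, in place of code of your own. Each camera call takes 0.05 s, during which the arm holds its last target. There are 200 camera calls.

### The job

Make ready for sanding: hang every tote on the bench by its handle on a hook of the rack, one to a hook, and find by trying which of the three filter cartridges nests in the yellow canister; leave that one fully home in it and the other two standing upright on the bench. Then, last of all, click the extractor's dial clockwise to the seventh stop past the red off mark (it may already stand a stop or two past it) and let go. Leave the other things on the bench where they are.

Things in the scene. Friction and masses are not known exactly. Their poses are not given: they have to be found in the camera images.
- tote_red: tote, 0.25 kg, red tray 80 (x) by 90 (y) by 35 mm holding steel bars (fixed in it); may be absent. Two plywood uprights at y = +-41.5 mm (7 mm thick, 26 wide) carry a wooden handle bar along y, 14 mm thick (x), 76 mm long, 90 to 126 mm above the underside. Between tray and bar a window 55 mm high, 76 wide, open through in x. Origin: centre of the underside, z up; same either way round
- tote_red_bar (a point): middle of the underside of the handle bar of tote_red (90 mm above its origin), the line that rests on a hook; axes as tote_red
- tote_blue: tote, 0.25 kg, blue tray 80 (x) by 90 (y) by 35 mm holding wooden dowels (fixed in it); may be absent. Two plywood uprights at y = +-41.5 mm (7 mm thick, 26 wide) carry a wooden handle bar along y, 14 mm thick (x), 76 mm long, 90 to 126 mm above the underside. Between tray and bar a window 55 mm high, 76 wide, open through in x. Origin: centre of the underside, z up; same either way round
- tote_blue_bar (a point): middle of the underside of the handle bar of tote_blue (90 mm above its origin), the line that rests on a hook; axes as tote_blue
- tote_green: tote, 0.25 kg, green tray 80 (x) by 90 (y) by 35 mm holding brass rods (fixed in it); may be absent. Two plywood uprights at y = +-41.5 mm (7 mm thick, 26 wide) carry a wooden handle bar along y, 14 mm thick (x), 76 mm long, 90 to 126 mm above the underside. Between tray and bar a window 55 mm high, 76 wide, open through in x. Origin: centre of the underside, z up; same either way round
- tote_green_bar (a point): middle of the underside of the handle bar of tote_green (90 mm above its origin), the line that rests on a hook; axes as tote_green
- hook1_seat (a point): hook 1 of 3, free at the start: a level yellow rod, 10 mm thick, pointing to this frame's -x (towards the robot). Origin: middle of its seat, on top of the rod, 255 mm above the bench. The rod runs on 30 mm in -x to its upturned tip, which ends at x = -41 mm, 20 mm above the seat. The rack's rail (16 mm thick) is 75 mm away in +x, at rod level. Hooks are 130 mm apart in y
- hook2_seat (a point): hook 2 of 3, free at the start: a level yellow rod, 10 mm thick, pointing to this frame's -x (towards the robot). Origin: middle of its seat, on top of the rod, 255 mm above the bench. The rod runs on 30 mm in -x to its upturned tip, which ends at x = -41 mm, 20 mm above the seat. The rack's rail (16 mm thick) is 75 mm away in +x, at rod level. Hooks are 130 mm apart in y
- hook3_seat (a point): hook 3 of 3, free at the start: a level yellow rod, 10 mm thick, pointing to this frame's -x (towards the robot). Origin: middle of its seat, on top of the rod, 255 mm above the bench. The rod runs on 30 mm in -x to its upturned tip, which ends at x = -41 mm, 20 mm above the seat. The rack's rail (16 mm thick) is 75 mm away in +x, at rod level. Hooks are 130 mm apart in y
- filter_a: one of three look-alike filter cartridges, upright cylinders of pleated white paper 50 mm tall, 66 to 84 mm across, of which just one nests in the canister: which one is found by trying. 0.2 kg. On top, in the middle, a black grip bar along y: 46 mm long, 16 mm thick (x), 50 to 86 mm above the underside. Origin: centre of the underside, z up
- filter_b: one of three look-alike filter cartridges, upright cylinders of pleated white paper 50 mm tall, 66 to 84 mm across, of which just one nests in the canister: which one is found by trying. 0.2 kg. On top, in the middle, a black grip bar along y: 46 mm long, 16 mm thick (x), 50 to 86 mm above the underside. Origin: centre of the underside, z up
- filter_c: one of three look-alike filter cartridges, upright cylinders of pleated white paper 50 mm tall, 66 to 84 mm across, of which just one nests in the canister: which one is found by trying. 0.2 kg. On top, in the middle, a black grip bar along y: 46 mm long, 16 mm thick (x), 50 to 86 mm above the underside. Origin: centre of the underside, z up
- canister: the extractor's filter canister, fixed: round yellow cup open at the top, 82 mm across outside, bore 72 mm, rim 55 mm above the bench, inner floor 6 mm above it. The right cartridge has 3 mm clearance all round and goes down to the floor, its paper top flush with the rim. Origin: centre of its underside
- rack: wooden hook rack, fixed: two posts at y = +-200 mm, 266 mm tall, feet 100 by 40 by 16 mm, joined by a steel rail along y with its axis 250 mm up, which carries the three hooks. Origin: on the bench, under the middle of the rail; hooks point to its -x. Totes hung on it clear the bench by about 165 mm
- dial_grip (a point): on the axis of the extractor's dial, at the height to grip, 117 mm above the bench. Black grip bar 62 mm long (this frame's x), 16 mm thick (y), 95 to 131 mm above the bench, on a grey disc of 68 mm diameter; a white line on the bar's -x end is the pointer. The frame turns with the dial about vertical z
- dial (a joint): dial angle in rad: 0 with the pointer at the red off mark, growing clockwise seen from above. Click-stops every 30 degrees (0.5236), 0 to 9, marked by white dots; let go, it springs into the nearest stop (0.08 N m gets it over a click); turns both ways. Starts on one of stops 0 to 2
- extractor: yellow control box of the dust extractor, fixed, 140 by 140 by 80 mm high, with the dial on top at its centre (red off mark towards the box's -x). Origin: centre of its underside
- roller: small rubber hand roller with wooden handle, 190 mm long; a bystander
- glue: glue bottle with orange cap, 56 mm diameter, 130 mm tall, standing; a bystander
- tape: roll of blue masking tape, 96 mm diameter, 25 mm high; a bystander
- sandblock: cork sanding block, 110 by 65 by 36 mm; a bystander
- offcut: dark wood offcut, 130 by 45 by 20 mm; a bystander
- wedge: plywood block, 90 by 40 by 30 mm; a bystander
Not all that is in view belongs to the job. What is shaped like the filter_a but pink or turquoise is not meant.

How it is judged:
By the outcome, as a careful person would: the job done as asked, in the order asked, and still so for the second after the job is handed in, with the robot touching nothing.
Of tote_red, tote_blue, tote_green only 2 to 3 are there at a start; the rules pass over those that are not, and their reading is None.
At some moment in a run one of tote_red, tote_blue, tote_green may be knocked a few centimetres aside while the robot is not near it.
It also fails if it takes over 210 s, if anything falls off the work surface, if the arm or the gripper's body presses on something with over 40 N, if the wrist force passes 120 N, or if a joint passes its speed limit or range.

## Working session

There is one attempt and no reset: what is moved stays moved. The work goes in short steps, Python scripts to look and compute and a tool call to move; the robot and the scene stay as the last step left them, time stands still between calls to the robot, and variables do not carry over. Pictures are saved under pics/ and viewed, at most 14 in all, crops included, and the job is handed in when it is done.

Besides the shell and the picture viewer there is one more tool, called as name(argument=value, ...), one argument or row to a line, values as JSON. jog_arm: Moves the arm, as the interface text tells. Its arguments: {"type":"object","properties":{"moves":{"type":"array"},"newtons":{"type":"number"}},"required":["moves"]}

```bash
mkdir -p pics; cat > h.py <<'E'
import numpy as np, cv2
from scipy.spatial.transform import Rotation as R
from bench import ctrl
def snap(name,fn):
    s=ctrl.get_state(); im=ctrl.get_image(name)
    cv2.imwrite('pics/'+fn+'.png',cv2.cvtColor(im['pixels'],cv2.COLOR_RGB2BGR))
    d={k:(np.array(v) if k!='pixels' else 0) for k,v in im.items()}
    if name=='wrist':
        T=np.eye(4);T[:3,:3]=R.from_rotvec(s['tool_rot']).as_matrix();T[:3,3]=s['position']
        M=T@d['tool_from_camera'];d['xyz']=M[:3,3];d['rotation']=M[:3,:3]
    np.save('pics/'+fn+'.npy',d,allow_pickle=True); return im
def load(fn): return np.load('pics/'+fn+'.npy',allow_pickle=True).item()
def rot(c):
    r=np.array(c['rotation']); return r if r.shape==(3,3) else R.from_rotvec(r).as_matrix()
def pt(fn,u,v,z):
    c=load(fn); d=rot(c)@np.array([(u-c['cx'])/c['fx'],-(v-c['cy'])/c['fy'],-1.])
    o=c['xyz']; return o+d*(z-o[2])/d[2]
def proj(fn,p):
    c=load(fn); q=rot(c).T@(np.array(p)-c['xyz']); return np.array([c['cx']+c['fx']*q[0]/-q[2], c['cy']-c['fy']*q[1]/-q[2]])
def rel(p,yaw=None,tool=None):
    """units for moving TCP to p with tool down and tool y at yaw (mod pi)"""
    s=ctrl.get_state();T=R.from_rotvec(s['tool_rot'])
    out=T.inv().apply(np.array(p)-s['position'])/.3
    w=np.zeros(3)
    if yaw is not None:
        y=np.array([np.cos(yaw),np.sin(yaw),0]);z=np.array([0,0,-1.])
        if y@T.as_matrix()[:,1]<0:y=-y
        G=R.from_matrix(np.stack([np.cross(y,z),y,z],1)); w=(T.inv()*G).as_rotvec()/np.radians(60)
    return np.round(out,4),np.round(w,4)
E
cat > a.py <<'E'
from h import *
s=ctrl.get_state();print(s,ctrl.grasp_offset)
for n in('top','scene'):
    im=snap(n,n+'0');print({k:v for k,v in im.items() if k!='pixels'})
    cv2.imwrite(f'pics/{n}0b.png',cv2.resize(cv2.imread(f'pics/{n}0.png'),(800,500),interpolation=cv2.INTER_CUBIC))
E
python3 a.py
```

```text
{'time': 0.0, 'joint_positions': array([ 1.21605192,  0.32182746, -0.0700682 ,  1.45170573,  0.02259312,
        1.37080376, -0.05691495]), 'qd': array([ 6.63111677e-06, -3.94944645e-04, -1.92326148e-04,  6.61451920e-05,
        3.24708837e-04,  1.10266412e-04, -6.68917485e-04]), 'joint_torque': array([ 5.02724124e-04, -4.91292429e+01, -4.03718837e-01, -3.12524736e+01,
       -6.39852695e-02,  4.38840862e-02,  1.73047692e-04]), 'position': array([ 0.23406749, -0.60572397,  0.19474312]), 'tool_rot': array([-3.08644726e+00, -5.75750451e-01,  7.15570109e-04]), 'ft_force': array([-0.80104037, -0.0316772 , -0.1436297 ]), 'torque': array([-0.05703982,  0.03526228,  0.02105386]), 'grip_force': 0.0, 'grip_width': 1.0013971585470738} 0.0187
{'fx': 383.4878280468198, 'fy': 383.4878280468198, 'cx': 320.95062750914815, 'cy': 202.44648576945795, 'xyz': array([0.29371331, 0.00259549, 1.31749014]), 'rotation': array([ 0.1500151 , -0.15466011, -1.56256742])}
{'fx': 434.0738158615007, 'fy': 434.0738158615007, 'cx': 312.7807634800932, 'cy': 199.72376240416898, 'xyz': array([ 1.26826866, -0.40238145,  1.0219187 ]), 'rotation': array([0.71145568, 0.43469464, 1.00087133])}
```

View pics/top0b.png

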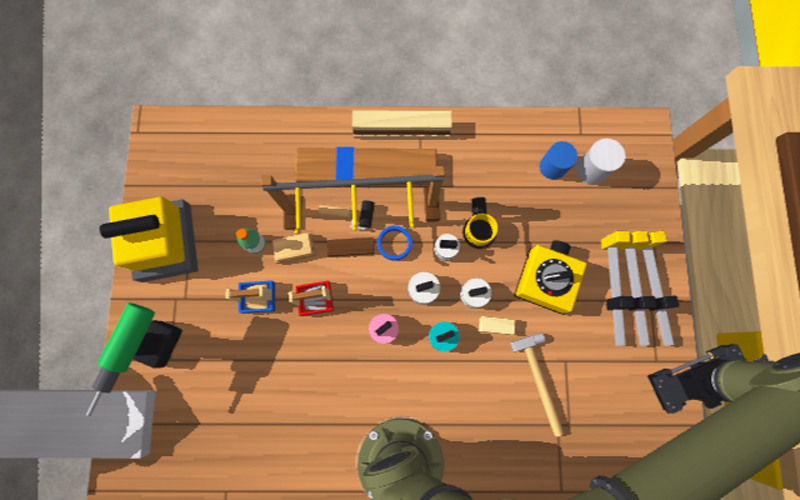

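View pics/scene0b.png

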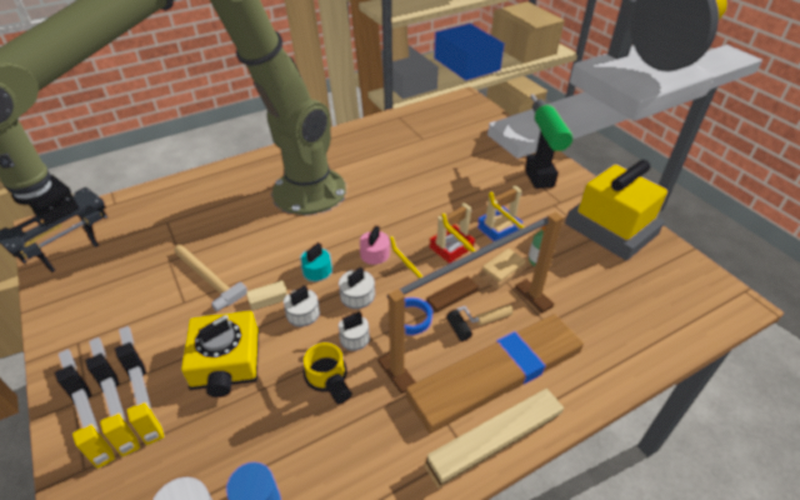

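The top picture shows these, in 800-px coordinates:
- Blue tote (255,297) and red tote (313,297); there is no green tote.
- Three white cartridges at (447,245), (424,288) and (476,292). The pink (384,328) and turquoise (444,336) look-alikes are not meant.
- Canister (481,230), extractor dial (555,278), and rack hooks near x=298, 353 and 411.

The yellow toolbox (145,235) and the blue and grey cans are also not meant. Next, close crops.

```bash
python3 - <<'E'
import cv2
a=cv2.imread('pics/top0.png')
cv2.imwrite('pics/c1.png',cv2.resize(a[130:270,160:360],None,fx=4,fy=4,interpolation=cv2.INTER_CUBIC))
cv2.imwrite('pics/c2.png',cv2.resize(a[140:280,310:490],None,fx=4,fy=4,interpolation=cv2.INTER_CUBIC))
E
```

```text
(no output)
```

View pics/c1.png

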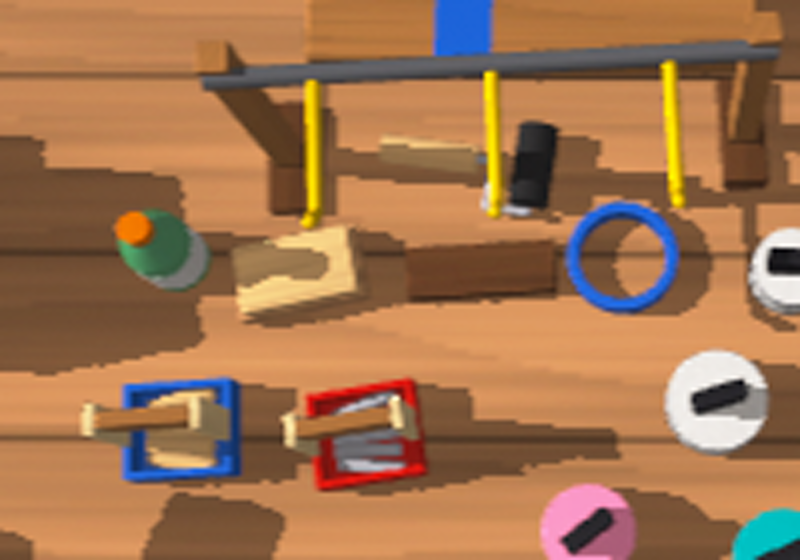

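View pics/c2.png

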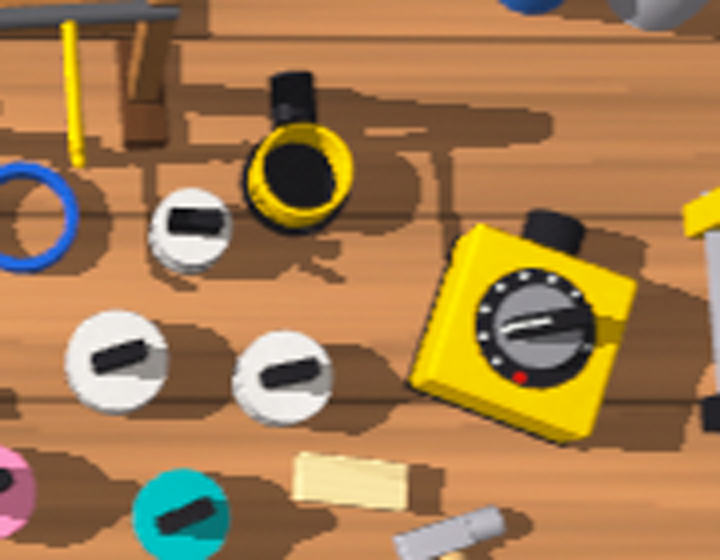

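```bash
cat > b.py <<'E'
from h import *
def c(u,v,o,z): return np.round(pt('top0',u/4+o[0],v/4+o[1],z),4)
A=(160,130);B=(310,140)
print('rail',c(203,82,A,.25),c(775,52,A,.25))
for t in [(308,222),(495,214),(678,203)]: print('tip',c(*t,A,.27))
for n,ps in dict(blue=[(90,420),(205,412)],red=[(291,427),(402,412)]).items():
    print(n,'bar',[c(*p,A,.126) for p in ps])
for n,ps in dict(blue=[(122,388),(238,378),(242,476),(123,481)],red=[(306,395),(412,378),(427,471),(322,490)]).items():
    q=[c(*p,A,.035) for p in ps];print(n,'tray',q,np.mean(q,0))
for n,(l,r,t,b) in dict(up=(150,231,188,270),left=(66,168,310,411),right=(233,332,331,425)).items():
    L=c(l,(t+b)/2,B,.05);Rr=c(r,(t+b)/2,B,.05);T=c((l+r)/2,t,B,.05);print(n,'diam y',(L-Rr)[1],'x',(T-c((l+r)/2,b,B,.05))[0],'ctr',c((l+r)/2,(t+b)/2-2,B,.05))
for n,e in dict(up=[(168,219),(222,221)],left=[(92,365),(147,346)],right=[(262,378),(319,364)]).items():
    q=[c(*p,B,.086) for p in e];print(n,'bar',q,np.mean(q,0),'len',np.linalg.norm(q[0]-q[1]),'yaw',np.degrees(np.arctan2(*(q[0]-q[1])[[1,0]])))
print('can',c(300,176,B,.055),c(249,176,B,.055),c(353,176,B,.055),c(300,124,B,.055),c(300,228,B,.055))
print('disc',c(476,325,B,.085),c(596,325,B,.085),c(536,268,B,.085),c(536,384,B,.085),'red',c(519,378,B,.083),'barends',c(503,329,B,.131),c(590,322,B,.131))
print('box corners',[c(*p,B,.08) for p in [(478,224),(636,285),(583,437),(414,378)]])
E
python3 b.py
```

```text
rail [0.6567 0.321  0.25  ] [ 0.6812 -0.0959  0.25  ]
tip [0.5473 0.2355 0.27  ]
tip [0.5535 0.1044 0.27  ]
tip [ 0.5619 -0.0242  0.27  ]
blue bar [array([0.4234, 0.4298, 0.126 ]), array([0.4299, 0.3408, 0.126 ])]
red bar [array([0.4183, 0.2733, 0.126 ]), array([0.4303, 0.1875, 0.126 ])]
blue tray [array([0.4603, 0.4375, 0.035 ]), array([0.469 , 0.3405, 0.035 ]), array([0.3869, 0.3328, 0.035 ]), array([0.3825, 0.4314, 0.035 ])] [0.424675 0.38555  0.035   ]
red tray [array([0.4548, 0.2827, 0.035 ]), array([0.4695, 0.1941, 0.035 ]), array([0.3915, 0.1792, 0.035 ]), array([0.3756, 0.2658, 0.035 ])] [0.42285 0.23045 0.035  ]
up diam y 0.06840000000000002 x 0.07079999999999997 ctr [ 0.5629 -0.1247  0.05  ]
left diam y 0.0847 x 0.08430000000000004 ctr [ 0.451  -0.0619  0.05  ]
right diam y 0.08209999999999998 x 0.07819999999999999 ctr [ 0.4368 -0.199   0.05  ]
up bar [array([ 0.5619, -0.1027,  0.086 ]), array([ 0.5604, -0.1471,  0.086 ])] [ 0.56115 -0.1249   0.086  ] len 0.04442533061216315 yaw 88.06506769044731
left bar [array([ 0.4412, -0.0399,  0.086 ]), array([ 0.4568, -0.0844,  0.086 ])] [ 0.449   -0.06215  0.086  ] len 0.04715516938788366 yaw 109.31871704321335
right bar [array([ 0.4311, -0.1767,  0.086 ]), array([ 0.4426, -0.223 ,  0.086 ])] [ 0.43685 -0.19985  0.086  ] len 0.047706812930649656 yaw 103.9488580051598
can [ 0.6063 -0.2177  0.055 ] [ 0.6061 -0.1745  0.055 ] [ 0.6064 -0.2627  0.055 ] [ 0.6519 -0.2191  0.055 ] [ 0.5613 -0.2164  0.055 ]
disc [ 0.4749 -0.3518  0.085 ] [ 0.4752 -0.4493  0.085 ] [ 0.5221 -0.4033  0.085 ] [ 0.427  -0.3977  0.085 ] red [ 0.4321 -0.3849  0.083 ] barends [ 0.465  -0.3595  0.131 ] [ 0.4708 -0.4279  0.131 ]
box corners [array([ 0.5598, -0.3592,  0.08  ]), array([ 0.5091, -0.4862,  0.08  ]), array([ 0.385 , -0.4346,  0.08  ]), array([ 0.4321, -0.3007,  0.08  ])]
```

Cartridge diameters come out at about 69, 84 and 80 mm, so I'll try the small one at (0.562,-0.125) first. The dial pointer stands about 61° past red, which is stop 2. The rack is yawed about +3.3°. Now moving towards the cartridges.

```bash
python3 -c "
from h import *
print(rel([.38,-.36,.26],np.radians(-36)));print(rel([.52,-.15,.26],np.radians(-2)))"
```

```text
(array([ 0.7493, -0.5893, -0.2162]), array([-1.600e-03, -4.000e-04, -5.479e-01]))
(array([ 1.4369, -1.074 , -0.2154]), array([-1.5000e-03, -9.0000e-04, -1.1145e+00]))
```

jog_arm(
  moves=[0.1,-0.08,-0.1,0,0,-0.07,1,0.25,-0.2,-0.2,0,0,-0.18,1,0.4,-0.32,-0.2,0,0,-0.29,1,0.55,-0.44,-0.2,0,0,-0.4,1,0.7,-0.56,-0.2,0,0,-0.51,1,0.85,-0.67,-0.2,0,0,-0.63,1,0.98,-0.75,-0.2,0,0,-0.73,1,1,-0.8,-0.2,0,0,-0.8,1],
  newtons=20,
)

```text
time: 1.1
position: [0.4297, -0.2706, 0.2555]
tool_rot: [-2.579, -1.793, -0.001]
ft_force: [0.6, 0.4, 0.6]
grip_width: 0.999
grip_force: 0.0
```

```bash
python3 -c "
from h import *
print(ctrl.get_state()['position']);print(rel([.50,-.15,.28],np.radians(-2)))"
```

```text
[ 0.42965735 -0.27058881  0.25553205]
(array([ 0.4585,  0.0799, -0.081 ]), array([ 1.000e-04, -1.100e-03, -3.062e-01]))
```

jog_arm(
  moves=[0.08,0.015,-0.02,0,0,-0.05,1,0.19,0.03,-0.04,0,0,-0.13,1,0.3,0.05,-0.06,0,0,-0.21,1,0.4,0.07,-0.08,0,0,-0.27,1,0.458,0.08,-0.08,0,0,-0.306,1,0.458,0.08,-0.08,0,0,-0.306,1,0.458,0.08,-0.08,0,0,-0.306,1,0.458,0.08,-0.08,0,0,-0.306,1],
)

```text
time: 2.1
position: [0.4983, -0.1559, 0.2795]
tool_rot: [-2.272, -2.169, 0.001]
ft_force: [-0.1, -0.5, -0.2]
grip_width: 1.003
grip_force: 0.0
```

```bash
python3 -c "
from h import *
snap('wrist','w1');s=ctrl.get_state();print(s['position'],s['tool_rot'],s['joint_positions'])
for p in [(.561,-.125,.086),(.606,-.2177,.055),(.449,-.062,.086)]: print(proj('w1',p))"
```

```text
[ 0.49840915 -0.15573873  0.27963432] [-2.27205111e+00 -2.16943602e+00  8.85293955e-04] [ 0.76549404  0.04377797 -0.52815717  1.61415005  0.02252359  1.49007399
  0.18972864]
[370.17089571 148.29643127]
[399.20501626 211.31503399]
[275.50968224  99.31776482]
```

View pics/w1.png

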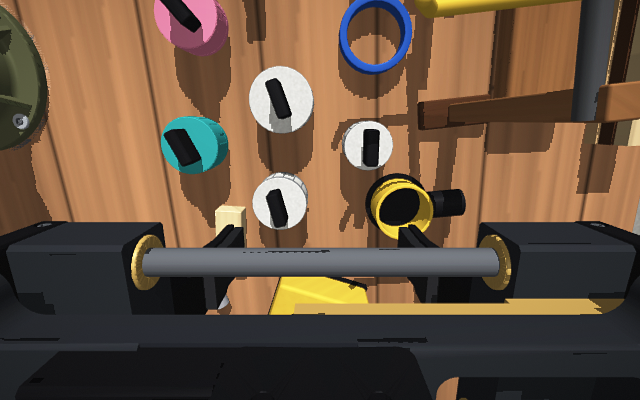

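The wrist view agrees with the top view. The small cartridge's bar is seen at (371,147) against a prediction of (370,148), and the canister rim centre at about (403,208) against (399,211). I'll refine and plan the grasp.

```bash
python3 -c "
from h import *
im=cv2.imread('pics/w1.png')
cv2.imwrite('pics/c3.png',cv2.resize(im[110:250,330:480],None,fx=4,fy=4,interpolation=cv2.INTER_CUBIC))
print(pt('w1',371,147,.086),pt('w1',403,208,.055))
for z in(.18,.105): print(rel([.5615,-.1248,z],np.radians(-2)))"
```

```text
[ 0.56203304 -0.12346203  0.086     ] [ 0.61123634 -0.21309182  0.055     ]
(array([0.1128, 0.2055, 0.332 ]), array([-0.0005,  0.0003, -0.0108]))
(array([0.1129, 0.2056, 0.582 ]), array([-0.0005,  0.0003, -0.0108]))
```

View pics/c3.png

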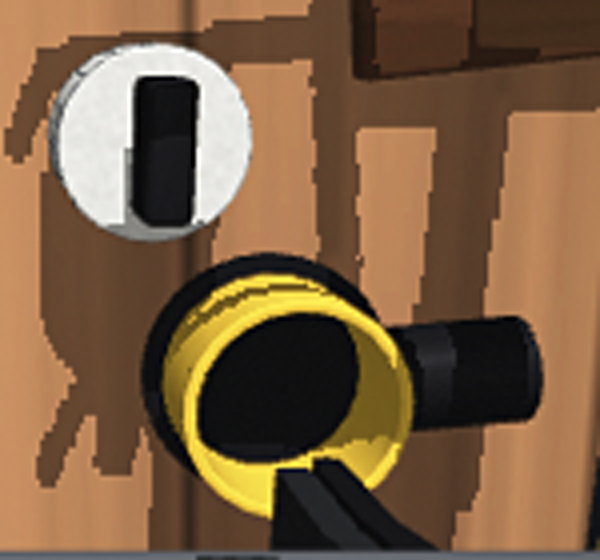

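```bash
cat > fit.py <<'E'
from h import *
from scipy.optimize import least_squares
a=np.linspace(0,2*np.pi,181)
def ext(fn,x,y,r,z):
    q=np.array([proj(fn,(x+r*np.cos(t),y+r*np.sin(t),z)) for t in a]);return np.array([q[:,0].min(),q[:,0].max(),q[:,1].min(),q[:,1].max()])
def fit(fn,m,r,z,x0):
    m=np.array(m,float);k=~np.isnan(m)
    s=least_squares(lambda p:(ext(fn,p[0],p[1],r,z)-m)[k],x0,diff_step=1e-4);return s.x,s.fun
n=np.nan
if __name__=='__main__':
    print(fit('w1',[375.75,433.25,180.75,240],.041,.055,[.61,-.217]))
    print(fit('top0',[n,310+353/4,140+124/4,n],.041,.055,[.61,-.217]))
E
python3 fit.py
```

```text
(array([ 0.6133612 , -0.21753463]), array([-0.4917834 ,  0.49030502,  1.57584941, -1.70577638]))
(array([ 0.61093636, -0.22180775]), array([0., 0.]))
```

jog_arm(
  moves=[0.05,0.07,0.1,0,0,-0.01,1,0.11,0.18,0.25,0,0,-0.01,1,0.114,0.208,0.4,0,0,-0.01,1,0.114,0.208,0.48,0,0,-0.01,1,0.114,0.208,0.54,0,0,-0.01,1,0.114,0.208,0.655,0,0,-0.01,1,0.114,0.208,0.72,0,0,-0.01,1,0.114,0.208,0.72,0,0,-0.01,1],
)

```text
time: 3.15
position: [0.5618, -0.1232, 0.0628]
tool_rot: [-2.257, -2.182, 0.002]
ft_force: [0.7, -0.9, 0.4]
grip_width: 0.996
grip_force: 0.0
```

jog_arm(
  moves=[0,0,0.02,0,0,0,1,0,0,0.02,0,0,0,-1,0,0,0.02,0,0,0,-1,0,0,0.02,0,0,0,-1,0,0,0.02,0,0,0,-1,0,0,0.02,0,0,0,-1,0,0,0.02,0,0,0,-1,0,0,0.02,0,0,0,-1],
  newtons=25,
)

```text
time: 4.15
position: [0.5628, -0.1231, 0.0578]
tool_rot: [2.258, 2.184, -0.0]
ft_force: [-0.7, 0.0, -0.3]
grip_width: 0.285
grip_force: 0.0
```

jog_arm(
  moves=[0,0,-0.1,0,0,0,-1,0,0,-0.25,0,0,0,-1,0,0,-0.35,0,0,0,-1,-0.1,0,-0.4,0,0,0,-1,-0.2,0,-0.4,0,0,0,-1,-0.2,0,-0.4,0,0,0,-1,-0.2,0,-0.4,0,0,0,-1,-0.2,0,-0.4,0,0,0,-1],
)

```text
time: 5.15
position: [0.561, -0.1814, 0.1777]
tool_rot: [-2.255, -2.186, -0.0]
ft_force: [-0.4, 0.5, -0.7]
grip_width: 0.009
grip_force: 0.0
```

```bash
python3 -c "
from h import *
snap('wrist','w2');s=ctrl.get_state();print(s['position'],R.from_rotvec(s['tool_rot']).as_matrix().round(3),s['grip_width'],s['grip_force'],s['ft_force'])
im=cv2.imread('pics/w2.png')
print(proj('w2',(.612,-.219,.055)))"
```

```text
[ 0.56099883 -0.18156923  0.17776899] [[ 0.031  1.    -0.   ]
 [ 1.    -0.031  0.   ]
 [ 0.    -0.    -1.   ]] 0.006503749881931429 0.0 [-0.66235574  0.42784575  0.239568  ]
[369.4890099  220.25257466]
```

View pics/w2.png

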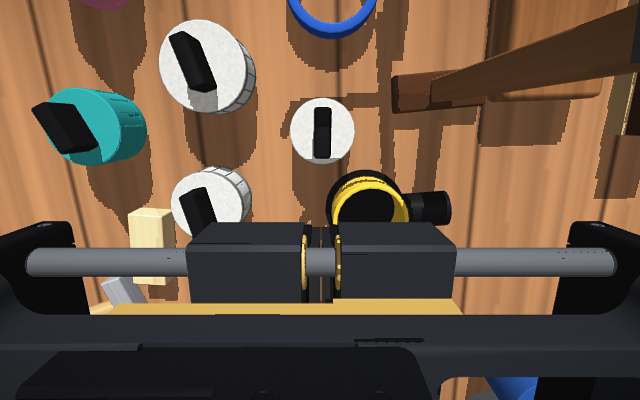

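The fingers hadn't closed before the lift. The cartridge still stands, with its bar at (322,131). I'll re-grasp and check the grip before lifting.

```bash
python3 -c "
from h import *
print(pt('w2',322,132,.086),pt('w2',323,131,.05))
print(rel([.5615,-.1235,.057],np.radians(-2)))"
```

```text
[ 0.56403229 -0.12423994  0.086     ] [ 0.56520896 -0.12454518  0.05      ]
(array([ 0.1934, -0.0043,  0.4026]), array([-0.0001, -0.0003,  0.0034]))
```

jog_arm(
  moves=[0.1,0,0,0,0,0,0.1,0.192,0.001,0,0,0,0,0.1,0.192,0.001,0.03,0,0,0,0.1,0.192,0.001,0.06,0,0,0,0.1,0.192,0.001,0.15,0,0,0,0.1,0.192,0.001,0.25,0,0,0,0.1,0.192,0.001,0.35,0,0,0,0.1,0.192,0.001,0.403,0,0,0,0.1],
)

```text
time: 6.2
position: [0.5614, -0.1266, 0.0545]
tool_rot: [-2.258, -2.18, 0.003]
ft_force: [-0.6, -0.7, 0.3]
grip_width: 0.549
grip_force: 0.0
```

jog_arm(
  moves=[0,0,0,0,0,0,-1,0,0,0,0,0,0,-1,0,0,0,0,0,0,-1,0,0,0,0,0,0,-1,0,0,0,0,0,0,-1,0,0,0,0,0,0,-1,0,0,0,0,0,0,-1,0,0,0,0,0,0,-1],
  newtons=30,
)

```text
time: 7.2
position: [0.564, -0.1255, 0.0577]
tool_rot: [2.257, 2.183, 0.002]
ft_force: [3.0, 1.5, 5.0]
grip_width: 0.167
grip_force: 30.0
```

jog_arm(
  moves=[0,0,-0.05,0,0,0,-1,0,0,-0.14,0,0,0,-1,0,0,-0.25,0,0,0,-1,-0.1,0.05,-0.28,0,0,0,-1,-0.2,0.11,-0.28,0,0,0,-1,-0.308,0.173,-0.28,0,0,0,-1,-0.308,0.173,-0.28,0,0,0,-1,-0.308,0.173,-0.28,0,0,0,-1],
)

```text
time: 8.2
position: [0.6108, -0.2186, 0.1402]
tool_rot: [-2.256, -2.182, 0.001]
ft_force: [0.9, 0.5, -1.5]
grip_width: 0.167
grip_force: 30.0
```

```bash
python3 -c "
from h import *
s=ctrl.get_state();print(s['position'],s['grip_width'],s['ft_force'])
snap('scene','s1');snap('wrist','w3');
u=proj('s1',(.612,-.219,.06)).astype(int);print(u)
a=cv2.imread('pics/s1.png')[u[1]-75:u[1]+45,u[0]-60:u[0]+60];a=cv2.resize(a,(400,400),interpolation=cv2.INTER_CUBIC)
b=cv2.imread('pics/w3.png')[50:250,250:450];b=cv2.resize(b,(400,400),interpolation=cv2.INTER_CUBIC)
cv2.imwrite('pics/c4.png',np.hstack([a,b]))
print(proj('w3',(.612,-.219,.055)))"
```

```text
[ 0.61083424 -0.21860703  0.1402327 ] 0.16745028345818183 [ 0.88248262  0.51765717 -1.54859212]
[258 285]
[321.77359065 196.83543181]
```

View pics/c4.png

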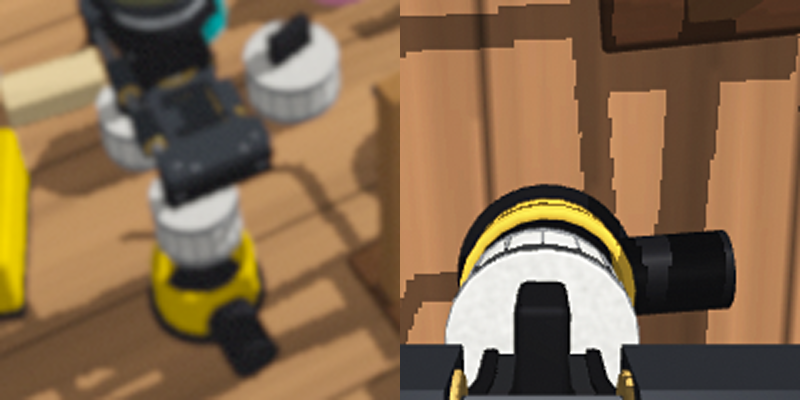

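```bash
python3 -c "
from h import *
print(pt('w3',320.75,172,.133),pt('w3',321.5,192,.169), pt('w3',324,197,.055))
c4=proj('w3',(.6128,-.219,.055)); 
from fit import ext
print(ext('w3',.6128,-.219,.041,.055))
print(rel([.6128,-.219,.10],None))"
```

```text
[ 0.61225786 -0.18316366  0.133     ] [ 0.61251844 -0.18812413  0.169     ] [ 0.61404602 -0.21922232  0.055     ]
[278.13067514 367.16933644 152.02394069 238.51381406]
(array([-0.0035,  0.0053,  0.1359]), array([0., 0., 0.]))
```

jog_arm(
  moves=[-0.006,0.005,0,0,0,0,-1,-0.006,0.005,0.03,0,0,0,-1,-0.006,0.005,0.06,0,0,0,-1,-0.006,0.005,0.08,0,0,0,-1,-0.006,0.005,0.095,0,0,0,-1,-0.006,0.005,0.11,0,0,0,-1,-0.006,0.005,0.12,0,0,0,-1,-0.006,0.005,0.12,0,0,0,-1],
)

```text
time: 9.3
position: [0.6131, -0.2214, 0.1047]
tool_rot: [-2.258, -2.184, 0.0]
ft_force: [-0.2, 0.9, -1.1]
grip_width: 0.168
grip_force: 30.0
```

jog_arm(
  moves=[0,0,0.02,0,0,0,-1,0,0,0.04,0,0,0,-1,0,0,0.06,0,0,0,-1,0,0,0.08,0,0,0,-1,0,0,0.1,0,0,0,-1,0,0,0.115,0,0,0,-1,0,0,0.125,0,0,0,-1,0,0,0.13,0,0,0,-1],
)

```text
time: 10.3
position: [0.6133, -0.2214, 0.0658]
tool_rot: [-2.258, -2.184, 0.0]
ft_force: [0.4, 0.1, -2.6]
grip_width: 0.166
grip_force: 30.0
```

jog_arm(
  moves=[0,0,0.006,0,0,0,-1,0,0,0.009,0,0,0,-1,0,0,0.009,0,0,0,-0.3,0,0,0.009,0,0,0,-0.3,0,0,0.009,0,0,0,-0.3,0,0,0.009,0,0,0,-0.3,0,0,-0.03,0,0,0,-0.3,0,0,-0.1,0,0,0,-0.3],
)

```text
time: 11.3
position: [0.6129, -0.2212, 0.0966]
tool_rot: [-2.257, -2.183, 0.001]
ft_force: [0.1, -0.2, -0.1]
grip_width: 0.349
grip_force: 0.0
```

jog_arm(
  moves=[0,0,-0.1,0,0,0,0.1,0,0,-0.3,0,0,0,0.1,0.1,0,-0.45,0,0,0,0.1,0.25,-0.05,-0.55,0,0,0,0.1,0.4,-0.15,-0.6,0,0,0,0.1,0.55,-0.25,-0.6,0,0,0,0.1,0.7,-0.35,-0.6,0,0,0,0.1,0.85,-0.45,-0.6,0,0,0,0.1],
)

```text
time: 12.3
position: [0.4861, 0.04, 0.2778]
tool_rot: [2.255, 2.183, 0.002]
ft_force: [-0.4, 0.8, 0.3]
grip_width: 0.55
grip_force: 0.0
```

```bash
python3 -c "
from h import *
s=ctrl.get_state();print(s['position'],R.from_rotvec(s['tool_rot']).as_matrix().round(3)[:,1],s['grip_width'],s['joint_positions'])
snap('top','t2');snap('scene','s2');
a=cv2.imread('pics/t2.png')[130:270,160:420]
a=cv2.resize(a,(800,431),interpolation=cv2.INTER_CUBIC)
u=proj('s2',(.612,-.219,.06)).astype(int)
b=cv2.imread('pics/s2.png')[u[1]-35:u[1]+35,u[0]-60:u[0]+60];b=cv2.resize(b,(288,168),interpolation=cv2.INTER_CUBIC)
a[:168,512:]=b
cv2.imwrite('pics/c5.png',a)"
```

```text
[0.48605284 0.03998387 0.27781496] [ 0.999 -0.033  0.003] 0.550004129336874 [ 0.57654225 -0.04095819 -0.68485385  1.68837312 -0.0246614   1.48237527
 -0.138304  ]
```

View pics/c5.png

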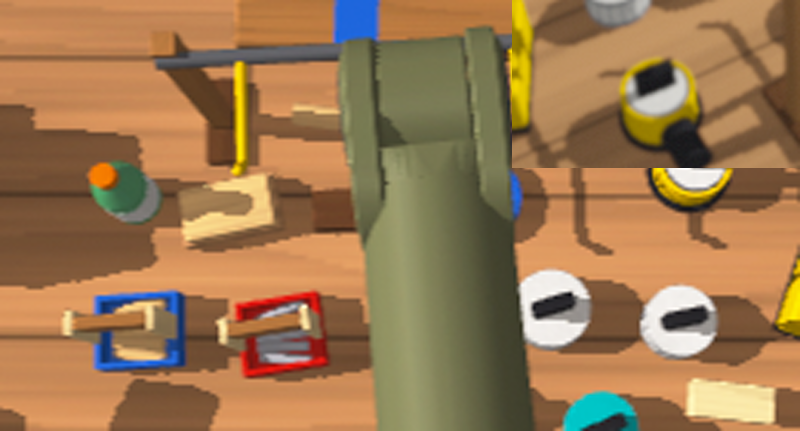

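The cartridge is fully home: its top is flush with the rim in the inset at (660,105). The totes have not moved. Next, a wrist check of the hooks.

```bash
python3 -c "
from h import *
snap('wrist','w4');print(load('w4')['xyz'])
for p in [(.5473,.2355,.275),(.5535,.1044,.275),(.5619,-.0242,.275),(.424,.2304,.126),(.66,.321,.25)]: print(proj('w4',p))
print(rel([.4243,.2304,.2],np.radians(9)),rel([.4243,.2304,.1],np.radians(9)))"
```

```text
[0.48547309 0.11233132 0.46688806]
[ 435.23027916 -133.19118595]
[430.59968646 130.91101582]
[430.62043736 314.18794501]
[253.92973924  -2.06358936]
[ 647.12809987 -304.6235383 ]
(array([ 0.6247, -0.224 ,  0.259 ]), array([ 0.0035,  0.0025, -0.1758])) (array([ 0.6254, -0.2253,  0.5924]), array([ 0.0035,  0.0025, -0.1758]))
```

View pics/w4.png

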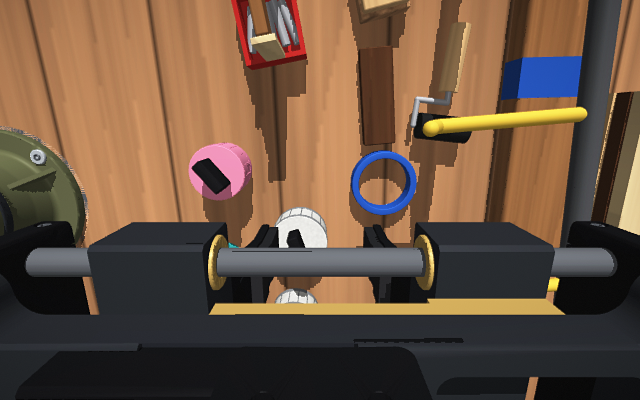

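```bash
python3 -c "
from h import *
print('tip',pt('w4',432,127.5,.275),pt('w4',423,128,.27));print('rod',pt('w4',480,125,.25),pt('w4',560,118,.25));print('railL',pt('w4',582,115,.25),pt('w4',618,115,.25))"
```

```text
tip [0.55422403 0.10642131 0.275     ] [0.55038156 0.10609459 0.27      ]
rod [0.596234   0.10655214 0.25      ] [0.6508012  0.10994325 0.25      ]
railL [0.66558775 0.1115857  0.25      ] [0.69035571 0.11100419 0.25      ]
```

jog_arm(
  moves=[0.1,-0.03,0,0,0,-0.03,0.1,0.25,-0.08,0,0,0,-0.07,0.1,0.4,-0.14,0.02,0,0,-0.11,0.1,0.55,-0.2,0.1,0,0,-0.15,0.1,0.625,-0.225,0.2,0,0,-0.175,0.1,0.625,-0.225,0.3,0,0,-0.175,0.1,0.625,-0.225,0.3,0,0,-0.175,0.1,0.625,-0.225,0.3,0,0,-0.175,0.1],
)

```text
time: 13.45
position: [0.4266, 0.2278, 0.1873]
tool_rot: [2.049, 2.38, 0.002]
ft_force: [0.9, 0.5, -0.7]
grip_width: 0.554
grip_force: 0.0
```

```bash
python3 -c "
from h import *
s=ctrl.get_state();print(s['position'])
im=snap('wrist','w5');print(load('w5')['xyz'])
for y in(.1875,.2733,.23): print(proj('w5',(.424,y,.126)))
print(rel([.4243,.2304,.1],np.radians(9)))
b=cv2.imread('pics/w5.png');cv2.imwrite('pics/c6.png',b)"
```

```text
[0.42659754 0.22777502 0.18727973]
[0.41621367 0.29394488 0.37567501]
[310.72614578 246.1097831 ]
[325.63477715 148.27089531]
[317.80993673 199.6219325 ]
(array([ 0.0096, -0.0075,  0.2917]), array([ 0.002 , -0.0005, -0.0077]))
```

jog_arm(
  moves=[0.01,-0.007,0.05,0,0,-0.007,0.1,0.01,-0.007,0.15,0,0,-0.007,0.1,0.01,-0.007,0.25,0,0,-0.007,0.1,0.01,-0.007,0.29,0,0,-0.007,0.1,0.01,-0.007,0.29,0,0,-0.007,0.1,0.01,-0.007,0.29,0,0,-0.007,-1,0.01,-0.007,0.29,0,0,-0.007,-1,0.01,-0.007,0.29,0,0,-0.007,-1],
  newtons=40,
)

```text
time: 14.5
position: [0.4235, 0.2304, 0.0995]
tool_rot: [2.04, 2.388, 0.001]
ft_force: [-0.2, -0.1, 0.4]
grip_width: 0.294
grip_force: 0.0
```

jog_arm(
  moves=[0,0,0,0,0,0,-1,0,0,0,0,0,0,-1,0,0,0,0,0,0,-1,0,0,0,0,0,0,-1,0,0,0,0,0,0,-1,0,0,0,0,0,0,-1,0,0,0,0,0,0,-1,0,0,0,0,0,0,-1],
)

```text
time: 15.5
position: [0.4237, 0.2307, 0.0998]
tool_rot: [2.04, 2.388, 0.002]
ft_force: [0.2, -0.3, 5.7]
grip_width: 0.003
grip_force: 2.6
```

```bash
python3 -c "
from h import *
s=ctrl.get_state();print(s['position'])
print(rel([.46,.108,.37],np.radians(3.3)))"
```

```text
[0.42374015 0.23067462 0.09975471]
(array([-0.4227,  0.0566, -0.9008]), array([ 0.0013, -0.0002,  0.0952]))
```

The fingers shut on nothing, so I'll look.

```bash
python3 -c "
from h import *
snap('wrist','w6');snap('scene','s3')
a=cv2.imread('pics/s3.png');u=proj('s3',(.424,.23,.06)).astype(int)
a=cv2.resize(a[u[1]-60:u[1]+60,u[0]-60:u[0]+60],(400,400),interpolation=cv2.INTER_CUBIC)
b=cv2.resize(cv2.imread('pics/w6.png')[:,120:520],(400,400));cv2.imwrite('pics/c7.png',np.hstack([a,b]))"
```

```text
(no output)
```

View pics/c7.png

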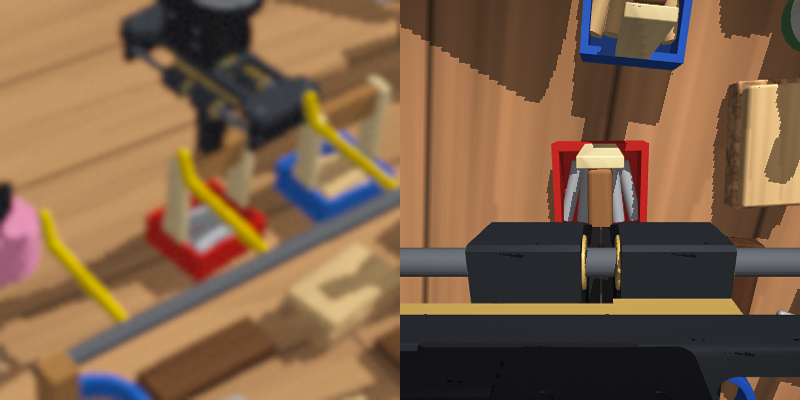

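```bash
python3 -c "
from h import *
u=proj('s3',(.424,.23,.06)).astype(int)
yw=np.radians(9.5);X=np.array([np.cos(yw),np.sin(yw),0]);Y=np.array([-np.sin(yw),np.cos(yw),0]);o=np.array([.4235,.2305,0])
def both(p): return ((proj('s3',p)-(u-60))*400/120).round(),(proj('w6',p)-[120,0]+[400,0]).round()
for n,q in {'bartop+y':(0,.038,.126),'bartop-y':(0,-.038,.126),'barbot+y':(0,.038,.09),'barx+':(.007,.03,.126),'barx-':(-.007,.03,.126),'rim++':(.04,.045,.035),'rim-+':(-.04,.045,.035),'rim+-':(.04,-.045,.035)}.items(): print(n,*both(o+q[0]*X+q[1]*Y+[0,0,q[2]]))
print('TCP',both(ctrl.get_state()['position']))
print(load('w6')['fx'],load('w6')['xyz'])
s=ctrl.get_state();print(s['grip_width'],s['grip_force'],s['ft_force'],s['torque'])"
```

```text
bartop+y [237. 133.] [600. 177.]
bartop-y [178. 166.] [601. 302.]
barbot+y [234. 161.] [600. 167.]
barx+ [236. 140.] [613. 191.]
barx- [226. 133.] [587. 191.]
rim++ [263. 221.] [648. 148.]
rim-+ [207. 179.] [551. 149.]
rim+- [196. 261.] [646. 250.]
TCP (array([206., 170.]), array([601., 227.]))
306.263858351441 [0.41281324 0.29685589 0.28811591]
0.006621782697064956 2.5527156071620993 [-0.03083605  1.0067879   4.73566358] [-0.13677534 -0.01806169 -0.06759445]
```

jog_arm(
  moves=[0,0,0,0,0,0,0.1,0,0,0,0,0,0,0.1,0,0,0,0,0,0,0.1,0,0,0,0,0,0,0.1,0,0,0,0,0,0,0.1,0,0,-0.1,0,0,0,0.1,0,0,-0.2,0,0,0,0.1,0,0,-0.3,0,0,0,0.1],
)

```text
time: 16.6
position: [0.4223, 0.2299, 0.1891]
tool_rot: [-2.039, -2.388, 0.003]
ft_force: [0.2, 0.2, 0.4]
grip_width: 0.55
grip_force: 0.0
```

```bash
python3 -c "
from h import *
s=ctrl.get_state();print(s['position'],s['ft_force'])
snap('wrist','w7');snap('scene','s4');snap('top','t4')
a=cv2.imread('pics/s4.png');u=proj('s4',(.424,.23,.06)).astype(int);print(u)
a=cv2.resize(a[u[1]-45:u[1]+45,u[0]-45:u[0]+45],(400,400),interpolation=cv2.INTER_CUBIC)
b=cv2.resize(cv2.imread('pics/w7.png')[80:280,220:420],(400,400),interpolation=cv2.INTER_CUBIC);cv2.imwrite('pics/c8.png',np.hstack([a,b]))"
```

```text
[0.42225216 0.229923   0.18910608] [0.15504151 0.19256553 0.40718709]
[360 186]
```

View pics/c8.png

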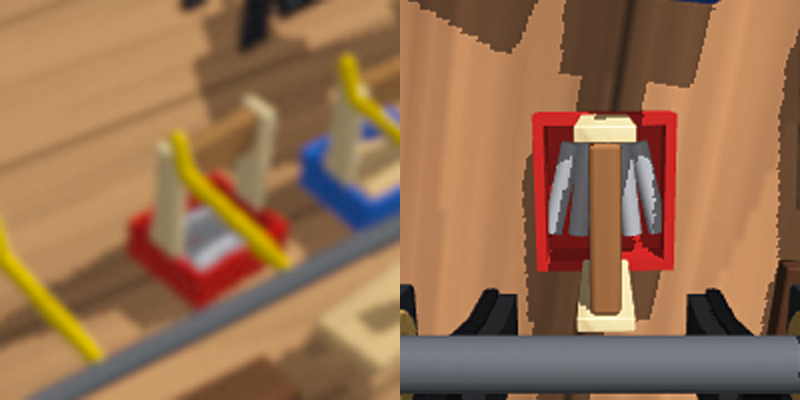

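The red tote stands upright: its bar runs (322,152)–(322,236) in w7, centred between the fingers. But the bar's pixel width and length put its top near 0.10, not 0.126, so the fingers shut above it. I'll try 14 mm lower.

jog_arm(
  moves=[0,0,0.1,0,0,0,0.1,0,0,0.2,0,0,0,0.1,0,0,0.28,0,0,0,0.1,0,0,0.32,0,0,0,0.1,0,0,0.345,0,0,0,0.1,0,0,0.345,0,0,0,-1,0,0,0.345,0,0,0,-1,0,0,0.345,0,0,0,-1],
  newtons=20,
)

```text
time: 17.75
position: [0.4236, 0.2305, 0.0861]
tool_rot: [2.04, 2.388, 0.001]
ft_force: [1.0, 0.1, -1.0]
grip_width: 0.295
grip_force: 0.0
```

jog_arm(
  moves=[0,0,0,0,0,0,-1,0,0,0,0,0,0,-1,0,0,0,0,0,0,-1,0,0,0,0,0,0,-1,0,0,0,0,0,0,-1,0,0,0,0,0,0,-1,0,0,0,0,0,0,-1,0,0,0,0,0,0,-1],
)

```text
time: 18.75
position: [0.4234, 0.2303, 0.0857]
tool_rot: [2.04, 2.389, 0.001]
ft_force: [1.1, -1.2, 5.5]
grip_width: 0.16
grip_force: 20.0
```

```bash
python3 -c "
from h import *
u=np.array([360,186])
yw=np.radians(9.5);X=np.array([np.cos(yw),np.sin(yw),0]);Y=np.array([-np.sin(yw),np.cos(yw),0]);o=np.array([.4235,.2305,0])
for y in(-.0415,.0415,.03):
  for z in(.035,.064,.09,.1,.126,.14):
    p=o+.007*X+y*Y+[0,0,z]; print(y,z,((proj('s4',p)-(u-45))*400/90).round(),((proj('w7',p)-[220,80])*2+[400,0]).round())
for x,y in((.04,.045),(-.04,.045),(.04,-.045),(-.04,-.045)):
    p=o+x*X+y*Y+[0,0,.035]; print('rim',x,y,((proj('s4',p)-(u-45))*400/90).round(),((proj('w7',p)-[220,80])*2+[400,0]).round())"
```

```text
-0.0415 0.035 [167. 255.] [616. 272.]
-0.0415 0.064 [169. 226.] [618. 288.]
-0.0415 0.09 [171. 200.] [619. 305.]
-0.0415 0.1 [172. 189.] [619. 312.]
-0.0415 0.126 [174. 162.] [621. 334.]
-0.0415 0.14 [175. 147.] [622. 347.]
0.0415 0.035 [249. 206.] [616. 128.]
0.0415 0.064 [252. 178.] [617. 132.]
0.0415 0.09 [255. 151.] [619. 137.]
0.0415 0.1 [256. 141.] [619. 139.]
0.0415 0.126 [259. 113.] [621. 145.]
0.0415 0.14 [261.  98.] [622. 148.]
0.03 0.035 [238. 213.] [616. 149.]
0.03 0.064 [241. 184.] [617. 155.]
0.03 0.09 [244. 158.] [619. 161.]
0.03 0.1 [245. 147.] [619. 164.]
0.03 0.126 [248. 120.] [621. 173.]
0.03 0.14 [249. 105.] [622. 178.]
rim 0.04 0.045 [283. 228.] [676. 121.]
rim -0.04 0.045 [210. 172.] [531. 122.]
rim 0.04 -0.045 [194. 282.] [673. 277.]
rim -0.04 -0.045 [121. 223.] [536. 278.]
```

Gripped: width 0.16, i.e. 14 mm. Test lift.

jog_arm(
  moves=[0,0,0,0,0,0,-1,0,0,-0.02,0,0,0,-1,0,0,-0.05,0,0,0,-1,0,0,-0.1,0,0,0,-1,0,0,-0.18,0,0,0,-1,0,0,-0.25,0,0,0,-1,0,0,-0.3,0,0,0,-1,0,0,-0.3,0,0,0,-1],
  newtons=40,
)

```text
time: 19.75
position: [0.4239, 0.2307, 0.1767]
tool_rot: [2.039, 2.388, 0.003]
ft_force: [-0.2, -0.0, -2.6]
grip_width: 0.158
grip_force: 40.0
```

```bash
python3 -c "
from h import *
print(ctrl.get_state()['ft_force'])
snap('wrist','w8');print(rel([.47,.103,.288],np.radians(3.3)))
im=cv2.cvtColor(cv2.imread('pics/w8.png'),cv2.COLOR_BGR2HSV)
m=((im[...,0]<6)|(im[...,0]>174))&(im[...,1]>180)&(im[...,2]>90);v,u=np.nonzero(m);print(len(u),u.min(),u.max(),v.min(),v.max())"
```

```text
[-0.21472851 -0.01652083 -2.57423705]
(array([-0.4435,  0.0879, -0.3743]), array([0.0006, 0.0003, 0.095 ]))
2883 269 372 141 242
```

jog_arm(
  moves=[0,0,-0.1,0,0,0,-1,0,0,-0.25,0,0,0,-1,-0.05,0,-0.37,0,0,0.01,-1,-0.15,0.02,-0.374,0,0,0.03,-1,-0.27,0.05,-0.374,0,0,0.06,-1,-0.38,0.08,-0.374,0,0,0.085,-1,-0.4435,0.088,-0.374,0,0,0.095,-1,-0.4435,0.088,-0.374,0,0,0.095,-1],
)

```text
time: 20.8
position: [0.4701, 0.1018, 0.287]
tool_rot: [-2.158, -2.281, 0.001]
ft_force: [-0.5, -0.4, -1.7]
grip_width: 0.155
grip_force: 40.0
```

```bash
python3 -c "
from h import *
yw=np.radians(9)
s=ctrl.get_state();T=R.from_rotvec(s['tool_rot']).as_matrix();print(s['position'],np.degrees(np.arctan2(T[1,1],T[0,1])))
q=[pt('w8',(269+372)/2,141,.1257)];print('rim +y edge mid',q,'TCP was .4239,.2307')
p=q[0]-np.array([.4239,.2307,.1257]);print('along bar',p@[-np.sin(yw),np.cos(yw),0],'minus .045')
snap('wrist','w9');snap('scene','s5')
for t in [(.554,.1064,.275),(.591,.1067,.255)]: print(proj('w9',t))
b=cv2.imread('pics/w9.png')
cv2.imwrite('pics/c9.png',np.hstack([cv2.resize(b[40:250,250:600],(800,480),interpolation=cv2.INTER_CUBIC)]))"
```

```text
[0.47010168 0.10177225 0.28699158] 3.1647952607497043
rim +y edge mid [array([0.41588826, 0.28185627, 0.1257    ])] TCP was .4239,.2307
along bar 0.0517797605283114 minus .045
[442.8365318  221.14755053]
[481.48581811 214.89544641]
```

View pics/c9.png

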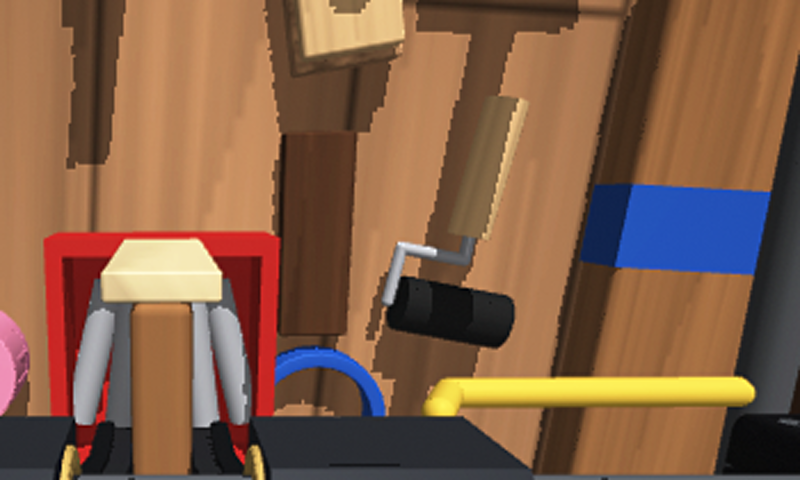

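The bar is square to the rod. The hook tip appears near (440,221) where predicted, and the tote middle sits about 6 mm to +y of the TCP. Slide in.

jog_arm(
  moves=[0,0.05,0,0,0,0,-1,-0.01,0.13,0,0,0,0,-1,-0.015,0.21,0,0,0,0,-1,-0.02,0.28,0,0,0,0,-1,-0.022,0.34,0,0,0,0,-1,-0.025,0.385,0,0,0,0,-1,-0.025,0.406,0,0,0,0,-1,-0.025,0.406,0,0,0,0,-1],
)

```text
time: 21.9
position: [0.5918, 0.1031, 0.2876]
tool_rot: [-2.155, -2.285, 0.0]
ft_force: [-1.3, 0.3, -2.6]
grip_width: 0.155
grip_force: 40.0
```

```bash
python3 -c "
from h import *
s=ctrl.get_state();print(s['position'],s['ft_force'],s['torque'],s['grip_width'],rel([.592,.101,.2565],np.radians(3.3)))"
```

```text
[0.59183451 0.10312534 0.28756705] [-1.28884381  0.31206595 -2.63904683] [-0.05008266 -0.05748829  0.02568442] 0.15532350987700613 (array([-0.0071,  0.0002,  0.1036]), array([-0.0005, -0.0003,  0.001 ]))
```

Lower gently towards the seat.

jog_arm(
  moves=[-0.006,0,0.015,0,0,0,-1,-0.006,0,0.03,0,0,0,-1,-0.006,0,0.045,0,0,0,-1,-0.006,0,0.06,0,0,0,-1,-0.006,0,0.075,0,0,0,-1,-0.006,0,0.085,0,0,0,-1,-0.006,0,0.093,0,0,0,-1,-0.006,0,0.095,0,0,0,-1],
)

```text
time: 22.9
position: [0.5921, 0.1008, 0.259]
tool_rot: [-2.156, -2.285, 0.0]
ft_force: [-0.4, -0.6, -2.4]
grip_width: 0.156
grip_force: 40.0
```

jog_arm(
  moves=[0,0,0.004,0,0,0,-1,0,0,0.006,0,0,0,-1,0,0,0.008,0,0,0,-1,0,0,0.01,0,0,0,-1,0,0,0.012,0,0,0,-1,0,0,0.012,0,0,0,-1,0,0,0.012,0,0,0,-1,0,0,0.012,0,0,0,-1],
)

```text
time: 23.9
position: [0.5921, 0.1007, 0.2555]
tool_rot: [2.156, 2.285, -0.0]
ft_force: [-0.5, 0.7, -3.0]
grip_width: 0.154
grip_force: 40.0
```

jog_arm(
  moves=[0,0,0.002,0,0,0,-1,0,0,0.004,0,0,0,-1,0,0,0.006,0,0,0,-1,0,0,0.008,0,0,0,-1,0,0,0.01,0,0,0,-1,0,0,0.011,0,0,0,-1,0,0,0.012,0,0,0,-1,0,0,0.012,0,0,0,-1],
)

```text
time: 24.9
position: [0.5921, 0.1008, 0.2519]
tool_rot: [2.156, 2.285, -0.0]
ft_force: [0.8, 0.9, -2.0]
grip_width: 0.154
grip_force: 40.0
```

jog_arm(
  moves=[0,0,0.002,0,0,0,-1,0,0,0.004,0,0,0,-1,0,0,0.006,0,0,0,-1,0,0,0.008,0,0,0,-1,0,0,0.01,0,0,0,-1,0,0,0.01,0,0,0,-1,0,0,0.01,0,0,0,-1,0,0,0.01,0,0,0,-1],
)

```text
time: 25.9
position: [0.5923, 0.1007, 0.2505]
tool_rot: [2.156, 2.284, 0.001]
ft_force: [-2.8, -1.1, 6.1]
grip_width: 0.155
grip_force: 40.0
```

Contact at 0.2505, as predicted for a seated bar. Release and rise.

jog_arm(
  moves=[0,0,-0.004,0,0,0,-1,0,0,-0.006,0,0,0,-0.5,0,0,-0.006,0,0,0,-0.45,0,0,-0.006,0,0,0,-0.45,0,0,-0.006,0,0,0,-0.45,0,0,-0.03,0,0,0,-0.45,0,0,-0.08,0,0,0,-0.45,0,0,-0.16,0,0,0,-0.45],
)

```text
time: 26.9
position: [0.592, 0.1007, 0.2979]
tool_rot: [-2.156, -2.285, 0.001]
ft_force: [0.8, 0.0, -0.0]
grip_width: 0.273
grip_force: 0.0
```

jog_arm(
  moves=[0,0,-0.1,0,0,0,0.1,0,-0.05,-0.2,0,0,0,0.1,0,-0.15,-0.28,0,0,0,0.1,0.1,-0.3,-0.28,0,0,0,0.1,0.25,-0.42,-0.25,0,0,0,0.1,0.42,-0.52,-0.2,0,0,0,0.1,0.6,-0.55,-0.1,0,0,0,0.1,0.75,-0.55,0,0,0,0,0.1],
)

```text
time: 27.9
position: [0.4137, 0.3183, 0.2983]
tool_rot: [2.153, 2.283, 0.005]
ft_force: [1.2, -0.4, -0.5]
grip_width: 0.555
grip_force: 0.0
```

```bash
python3 -c "
from h import *
s=ctrl.get_state();print(s['position'])
snap('wrist','w10');snap('scene','s6')
print(rel([.4245,.386,.2],np.radians(4)))
for y in(.34,.386,.43): print(proj('w10',(.4245,y,.126)))
a=cv2.imread('pics/s6.png');u=proj('s6',(.592,.107,.25)).astype(int);v=proj('s6',(.424,.386,.08)).astype(int);print(u,v)
def seg(fn,lo,hi,hmin,hmax):
    im=cv2.cvtColor(cv2.imread(fn),cv2.COLOR_BGR2HSV)[lo[1]:hi[1],lo[0]:hi[0]]
    m=(im[...,0]>=hmin)&(im[...,0]<=hmax)&(im[...,1]>180)&(im[...,2]>70);r,c=np.nonzero(m);return len(r),c.min()+lo[0],c.max()+lo[0],r.min()+lo[1],r.max()+lo[1]
print('red in scene',seg('pics/s6.png',(200,50),(500,300),175,180))
print('blue in wrist',seg('pics/w10.png',(0,0),(640,230),105,125))
yw=np.radians(3.3)
q=np.array([proj('s6',(.592+x*np.cos(yw)-y*np.sin(yw),.106+x*np.sin(yw)+y*np.cos(yw),z)) for x in(-.04,.04) for y in(-.045,.045) for z in(.165,.2)]);print('expect',q.min(0),q.max(0))"
```

```text
[0.4136678  0.31826844 0.29834709]
(array([0.2143, 0.0624, 0.3179]), array([-0.0038, -0.0017, -0.0025]))
[330.0317982  160.72943575]
[332.68715787 120.52628455]
[335.39315508  79.55646178]
[361 186] [400 166]Traceback (most recent call last):
  File "<string>", line 11, in <module>
    print('red in scene',seg('pics/s6.png',(200,50),(500,300),175,180))
                         ~~~^^^^^^^^^^^^^^^^^^^^^^^^^^^^^^^^^^^^^^^^^^
  File "<string>", line 10, in seg
    m=(im[...,0]>=hmin)&(im[...,0]<=hmax)&(im[...,1]>180)&(im[...,2]>70);r,c=np.nonzero(m);return len(r),c.min()+lo[0],c.max()+lo[0],r.min()+lo[1],r.max()+lo[1]
                                                                                                         ~~~~~^^
    return umr_minimum(a, axis, None, out, keepdims, initial, where)
ValueError: zero-size array to reduction operation minimum which has no identity
```

```bash
cat >> h.py <<'E'
def seg(fn,lo,hi,hues,smin=150):
    im=cv2.cvtColor(cv2.imread('pics/'+fn+'.png'),cv2.COLOR_BGR2HSV)[lo[1]:hi[1],lo[0]:hi[0]]
    h=im[...,0]; m=np.any([(h>=a)&(h<=b) for a,b in hues],0)&(im[...,1]>smin)&(im[...,2]>60)
    n,l,st,_=cv2.connectedComponentsWithStats(m.astype(np.uint8))
    return [(int(s[4]),s[0]+lo[0],s[0]+s[2]-1+lo[0],s[1]+lo[1],s[1]+s[3]-1+lo[1]) for s in st[1:] if s[4]>40]
E
python3 -c "
from h import *
print('red s6',seg('s6',(200,50),(500,300),[(0,5),(174,180)]))
print('blue w10',seg('w10',(0,0),(640,230),[(100,125)]))
print('blue s6',seg('s6',(250,50),(500,220),[(100,125)]))
print('blue s0',seg('scene0',(250,50),(500,220),[(100,125)]))
yw=np.radians(3.3)
q=np.array([proj('s6',(.592+x*np.cos(yw)-y*np.sin(yw),.106+x*np.sin(yw)+y*np.cos(yw),z)) for x in(-.04,.04) for y in(-.045,.045) for z in(.165,.2)]);print('expect red',q.min(0),q.max(0))
yw=np.radians(4)
q=np.array([proj('w10',(.4245+x*np.cos(yw)-y*np.sin(yw),.386+x*np.sin(yw)+y*np.cos(yw),z)) for x in(-.04,.04) for y in(-.045,.045) for z in(0.035,)]);print('expect blue',q)"
```

```text
red s6 [(57, np.int32(354), np.int32(367), np.int32(188), np.int32(195)), (93, np.int32(340), np.int32(354), np.int32(197), np.int32(214)), (61, np.int32(355), np.int32(381), np.int32(208), np.int32(222))]
blue w10 [(690, np.int32(341), np.int32(360), np.int32(83), np.int32(148)), (752, np.int32(304), np.int32(327), np.int32(84), np.int32(148))]
blue s6 [(161, np.int32(354), np.int32(379), np.int32(50), np.int32(59)), (158, np.int32(384), np.int32(413), np.int32(173), np.int32(191))]
blue s0 [(385, np.int32(354), np.int32(399), np.int32(50), np.int32(62)), (157, np.int32(384), np.int32(413), np.int32(173), np.int32(191))]
expect red [337.75795812 185.57050395] [382.69709665 224.74865473]
expect blue [[302.71326621 152.49298122]
 [301.04075375  87.49318336]
 [357.28188548 151.83158253]
 [358.45192748  86.8315941 ]]
```

The red tote hangs where expected: its tray spans 340–381 × 188–222 in the scene view. The blue tote hasn't moved, and the wrist view puts it at (0.4265, 0.391). Grasp it.

jog_arm(
  moves=[0.12,0.035,0.05,0,0,0,0.1,0.231,0.069,0.2,0,0,0,0.1,0.231,0.069,0.36,0,0,0,0.1,0.231,0.069,0.5,0,0,0,0.1,0.231,0.069,0.6,0,0,0,0.1,0.231,0.069,0.67,0,0,0,0.1,0.231,0.069,0.706,0,0,0,0.1,0.231,0.069,0.706,0,0,0,0.1],
)

```text
time: 29.0
position: [0.4314, 0.3862, 0.0854]
tool_rot: [2.157, 2.284, -0.0]
ft_force: [0.9, 0.5, 0.1]
grip_width: 0.549
grip_force: 0.0
```

```bash
python3 -c "
from h import *
s=ctrl.get_state();print(s['position'],s['ft_force'],rel([.4265,.391,.0857],np.radians(4)))"
```

```text
[0.43141574 0.38616206 0.08535118] [0.86308541 0.48588794 0.05844157] (array([ 0.017 , -0.0154, -0.0012]), array([ 0.0001,  0.0001, -0.0118]))
```

jog_arm(
  moves=[0.017,-0.015,0,0,0,-0.012,0.1,0.017,-0.015,0,0,0,-0.012,0.1,0.017,-0.015,0,0,0,-0.012,-1,0.017,-0.015,0,0,0,-0.012,-1,0.017,-0.015,0,0,0,-0.012,-1,0.017,-0.015,0,0,0,-0.012,-1,0.017,-0.015,0,0,0,-0.012,-1,0.017,-0.015,0,0,0,-0.012,-1],
  newtons=40,
)

```text
time: 30.0
position: [0.4264, 0.391, 0.0851]
tool_rot: [2.142, 2.298, -0.0]
ft_force: [0.4, -0.3, -0.3]
grip_width: 0.152
grip_force: 40.0
```

jog_arm(
  moves=[0,0,0,0,0,0,-1,0,0,0,0,0,0,-1,0,0,-0.03,0,0,0,-1,0,0,-0.1,0,0,0,-1,0,0,-0.2,0,0,0,-1,0,0,-0.3,0,0,0,-1,0,0,-0.3,0,0,0,-1,0,0,-0.3,0,0,0,-1],
)

```text
time: 31.0
position: [0.4261, 0.3907, 0.1749]
tool_rot: [2.142, 2.298, -0.001]
ft_force: [-0.1, -1.1, -2.3]
grip_width: 0.159
grip_force: 40.0
```

```bash
python3 -c "
from h import *
s=ctrl.get_state();print(s['position'],s['ft_force'])
snap('wrist','w11');z=s['position'][2]-.0857+.035
S=seg('w11',(0,0),(640,245),[(100,125)]);print(S)
u0=min(x[1] for x in S);u1=max(x[2] for x in S);v=min(x[3] for x in S)
p=pt('w11',(u0+u1)/2,v,z);print(p-s['position'],'=> minus .045')
print(rel([.462,.234,.288],np.radians(3.3)))"
```

```text
[0.42611534 0.39068873 0.17487577] [-0.08225672 -1.07077185 -2.30875722]
[(2671, np.int32(270), np.int32(372), np.int32(146), np.int32(221)), (52, np.int32(283), np.int32(290), np.int32(232), np.int32(242)), (50, np.int32(351), np.int32(358), np.int32(232), np.int32(242))]
[-0.00304171  0.04790245 -0.0507    ] => minus .045
(array([-0.5289,  0.083 , -0.3785]), array([-0.001 ,  0.0012,  0.0122]))
```

jog_arm(
  moves=[0,0,-0.1,0,0,0,-1,0,0,-0.25,0,0,0,-1,-0.06,0,-0.375,0,0,0,-1,-0.18,0.02,-0.379,0,0,0.01,-1,-0.32,0.05,-0.379,0,0,0.012,-1,-0.45,0.08,-0.379,0,0,0.012,-1,-0.527,0.083,-0.379,0,0,0.012,-1,-0.527,0.083,-0.379,0,0,0.012,-1],
)

```text
time: 32.05
position: [0.4627, 0.2322, 0.2876]
tool_rot: [2.162, 2.279, -0.004]
ft_force: [-1.2, 0.7, -2.3]
grip_width: 0.157
grip_force: 40.0
```

```bash
python3 -c "
from h import *
s=ctrl.get_state();print(s['position'],s['ft_force'],rel([.585,.2345,.288],np.radians(3.3)))
snap('wrist','w12');Y=seg('w12',(330,0),(640,240),[(20,32)],170);print(Y)
for p in [(.547,.237,.275),(.584,.239,.25),(.64,.242,.25)]: print(proj('w12',p))"
```

```text
[0.46268576 0.23219076 0.28763452] [-1.1833541   0.71396301 -2.26024058] (array([-0.0139,  0.4075, -0.0019]), array([-0.0016,  0.0018, -0.0045]))
[(1403, np.int32(433), np.int32(578), np.int32(205), np.int32(221))]
[443.15738741 220.32501779]
[478.81940375 209.9339887 ]
[551.86497765 209.87819719]
```

jog_arm(
  moves=[0,0.05,0,0,0,0,-1,-0.005,0.13,0,0,0,0,-1,-0.008,0.21,0,0,0,0,-1,-0.01,0.28,0,0,0,-0.004,-1,-0.012,0.34,0,0,0,-0.004,-1,-0.014,0.385,0,0,0,-0.004,-1,-0.014,0.407,0,0,0,-0.004,-1,-0.014,0.407,0,0,0,-0.004,-1],
)

```text
time: 33.1
position: [0.5842, 0.2385, 0.2886]
tool_rot: [-2.15, -2.289, 0.001]
ft_force: [-0.1, -0.4, -2.2]
grip_width: 0.157
grip_force: 40.0
```

```bash
python3 -c "
from h import *
s=ctrl.get_state();print(s['position'],s['ft_force'],rel([.585,.2345,.256],np.radians(3.3)))"
```

```text
[0.58415873 0.23845922 0.28855094] [-0.12478475 -0.43527035 -2.21426436] (array([-0.0134,  0.0021,  0.1085]), array([-0.0008, -0.0003,  0.0048]))
```

jog_arm(
  moves=[-0.013,0.002,0.015,0,0,0.004,-1,-0.013,0.002,0.035,0,0,0.004,-1,-0.013,0.002,0.055,0,0,0.004,-1,-0.013,0.002,0.075,0,0,0.004,-1,-0.013,0.002,0.09,0,0,0.004,-1,-0.013,0.002,0.1,0,0,0.004,-1,-0.013,0.002,0.11,0,0,0.004,-1,-0.013,0.002,0.11,0,0,0.004,-1],
)

```text
time: 34.1
position: [0.5851, 0.2341, 0.2556]
tool_rot: [-2.156, -2.285, 0.001]
ft_force: [0.6, 0.0, -2.4]
grip_width: 0.157
grip_force: 40.0
```

jog_arm(
  moves=[0,0,0.004,0,0,0,-1,0,0,0.007,0,0,0,-1,0,0,0.01,0,0,0,-1,0,0,0.013,0,0,0,-1,0,0,0.016,0,0,0,-1,0,0,0.018,0,0,0,-1,0,0,0.018,0,0,0,-1,0,0,0.018,0,0,0,-1],
)

```text
time: 35.1
position: [0.5852, 0.2341, 0.2504]
tool_rot: [2.156, 2.285, -0.0]
ft_force: [-0.4, 0.1, -1.9]
grip_width: 0.153
grip_force: 40.0
```

jog_arm(
  moves=[0,0,0.002,0,0,0,-1,0,0,0.003,0,0,0,-1,0,0,0.004,0,0,0,-1,0,0,0.005,0,0,0,-1,0,0,0.006,0,0,0,-1,0,0,0.006,0,0,0,-1,0,0,0.006,0,0,0,-1,0,0,0.006,0,0,0,-1],
)

```text
time: 36.1
position: [0.5854, 0.2342, 0.2499]
tool_rot: [2.156, 2.284, 0.001]
ft_force: [-2.3, -2.7, 6.0]
grip_width: 0.158
grip_force: 40.0
```

Contact. Release, rise, and move back.

jog_arm(
  moves=[0,0,-0.003,0,0,0,-1,0,0,-0.004,0,0,0,-0.5,0,0,-0.004,0,0,0,-0.45,0,0,-0.004,0,0,0,-0.45,0,0,-0.004,0,0,0,-0.45,0,0,-0.03,0,0,0,-0.45,0,0,-0.08,0,0,0,-0.45,0,0,-0.16,0,0,0,-0.45],
)

```text
time: 37.1
position: [0.5851, 0.234, 0.2976]
tool_rot: [-2.156, -2.285, 0.001]
ft_force: [0.6, -0.2, -0.1]
grip_width: 0.278
grip_force: 0.0
```

jog_arm(
  moves=[0,0,-0.1,0,0,0,0.1,0,-0.05,-0.2,0,0,0,0.1,0,-0.15,-0.25,0,0,0,0.1,-0.15,-0.3,-0.25,0,0,0,0.1,-0.35,-0.4,-0.2,0,0,0,0.1,-0.55,-0.43,-0.15,0,0,0,0.1,-0.75,-0.43,-0.1,0,0,0,0.1,-0.95,-0.43,-0.05,0,0,0,0.1],
)

```text
time: 38.1
position: [0.4727, -0.0542, 0.3144]
tool_rot: [2.153, 2.282, 0.0]
ft_force: [0.5, -1.1, -0.6]
grip_width: 0.55
grip_force: 0.0
```

```bash
python3 -c "
from h import *
s=ctrl.get_state();print(s['position'],s['joint_positions'])
snap('scene','s7')
print('red',seg('s7',(200,50),(500,300),[(0,5),(174,180)]))
print('blue',seg('s7',(350,65),(500,220),[(100,125)]))
yw=np.radians(3.3)
q=np.array([proj('s7',(.5852+x*np.cos(yw)-y*np.sin(yw),.2372+x*np.sin(yw)+y*np.cos(yw),z)) for x in(-.04,.04) for y in(-.045,.045) for z in(.165,.2)]);print('expect blue',q.min(0),q.max(0))
print(rel([.471,-.30,.3],np.radians(-14)),rel([.4715,-.3965,.3],np.radians(5)))"
```

```text
[ 0.47269096 -0.05415219  0.31444179] [ 0.88483238 -0.08248807 -0.76586995  1.64298068 -0.05471878  1.5547719
  0.17934949]
red [(108, np.int32(354), np.int32(374), np.int32(188), np.int32(203)), (120, np.int32(337), np.int32(353), np.int32(197), np.int32(215)), (66, np.int32(353), np.int32(378), np.int32(209), np.int32(222))]
blue [(79, np.int32(389), np.int32(408), np.int32(172), np.int32(186)), (112, np.int32(378), np.int32(397), np.int32(184), np.int32(198))]
expect blue [375.40324067 169.05184619] [419.76871906 205.85237161]
(array([-0.7835, -0.0364,  0.0421]), array([-0.0012,  0.0049,  0.277 ])) (array([-1.1049, -0.0494,  0.0436]), array([-0.002 ,  0.0046, -0.0397]))
```

jog_arm(
  moves=[-0.08,0,0,0,0,0,0.1,-0.24,-0.01,0,0,0,0,0.1,-0.42,-0.02,0,0,0,0,0.1,-0.6,-0.03,0.02,0,0,0,0.1,-0.78,-0.04,0.04,0,0,-0.02,0.1,-0.93,-0.045,0.05,0,0,-0.04,0.1,-1.0,-0.05,0.05,0,0,-0.04,0.1,-1.0,-0.05,0.05,0,0,-0.04,0.1],
)

```text
time: 39.15
position: [0.4751, -0.3531, 0.2983]
tool_rot: [-2.11, -2.328, -0.001]
ft_force: [0.1, 0.7, 0.1]
grip_width: 0.554
grip_force: 0.0
```

```bash
python3 -c "
from h import *
s=ctrl.get_state();print(s['position'],s['joint_positions'])
print(rel([.4715,-.395,.21],np.radians(5)))"
```

```text
[ 0.47509709 -0.35312241  0.29833265] [ 1.06401382  0.2085065  -0.5582271   1.41731121  0.10902383  1.54685398
  0.6110883 ]
(array([-0.138 , -0.0258,  0.2943]), array([ 0.0005, -0.0007,  0.0104]))
```

jog_arm(
  moves=[-0.05,-0.01,0.05,0,0,0.01,0.1,-0.1,-0.02,0.12,0,0,0.01,0.1,-0.138,-0.026,0.2,0,0,0.01,0.1,-0.138,-0.026,0.26,0,0,0.01,0.1,-0.138,-0.026,0.294,0,0,0.01,0.1,-0.138,-0.026,0.294,0,0,0.01,0.1,-0.138,-0.026,0.294,0,0,0.01,0.1,-0.138,-0.026,0.294,0,0,0.01,0.1],
)

```text
time: 40.15
position: [0.4719, -0.3949, 0.2109]
tool_rot: [2.119, 2.317, -0.0]
ft_force: [0.6, 0.1, 0.9]
grip_width: 0.548
grip_force: 0.0
```

```bash
cat > d.py <<'E'
from h import *
import sys
fn=sys.argv[1]; s=ctrl.get_state();print(s['position'],s['joint_positions'][6]); snap('wrist',fn)
print('red',seg(fn,(180,40),(460,300),[(0,6),(172,180)]))
im=cv2.imread('pics/'+fn+'.png'); hsv=cv2.cvtColor(im,cv2.COLOR_BGR2HSV)
m=((hsv[...,1]<40)&(hsv[...,2]>200)).astype(np.uint8); n,l,st,ce=cv2.connectedComponentsWithStats(m)
for i in range(1,n):
    a=st[i]; 
    if a[4]>=4 and 180<ce[i][0]<460 and 40<ce[i][1]<300:
        print('white',a[4],ce[i].round(1),'xy@.085',pt(fn,*ce[i],.085)[:2].round(4),'@.131',pt(fn,*ce[i],.131)[:2].round(4))
E
python3 d.py w13; python3 -c "
from h import *
for r in seg('w13',(180,40),(460,300),[(0,6),(172,180)],120): print(r,pt('w13',(r[1]+r[2])/2,(r[3]+r[4])/2,.085))
print(proj('w13',(.4715,-.395,.085)))"
```

```text
[ 0.47190545 -0.39488312  0.21085957] 0.6376050474824805
red [(69, np.int32(280), np.int32(288), np.int32(168), np.int32(177))]
white 23 [318.2 149.4] xy@.085 [ 0.4662 -0.3568] @.131 [ 0.4661 -0.3526]
white 24 [339.7 153.5] xy@.085 [ 0.4885 -0.359 ] @.131 [ 0.4851 -0.3544]
white 24 [297.7 156.5] xy@.085 [ 0.446  -0.3659] @.131 [ 0.4489 -0.3603]
white 144 [319.6 179.8] xy@.085 [ 0.4705 -0.388 ] @.131 [ 0.4698 -0.3791]
white 22 [355.9 167.9] xy@.085 [ 0.5067 -0.3722] @.131 [ 0.5007 -0.3657]
white 21 [362.1 187.8] xy@.085 [ 0.5157 -0.3925] @.131 [ 0.5083 -0.383 ]
white 20 [357.5 207.8] xy@.085 [ 0.5134 -0.4146] @.131 [ 0.5064 -0.4019]
white 12 [344.2 223.3] xy@.085 [ 0.5011 -0.4333] @.131 [ 0.4959 -0.4178]
white 12 [281.5 299. ] xy@.085 [ 0.439  -0.5313] @.131 [ 0.4428 -0.5015]
(69, np.int32(280), np.int32(288), np.int32(168), np.int32(177)) [ 0.43304137 -0.38357088  0.085     ]
[319.9997161  186.46907574]
```

The dots fit a circle centred at (0.4734,-0.3993) with radius 43 mm. The pointer's yaw is 100° and red's is 159°, so it stands at stop 2. Stop 7 is 150° further clockwise. Grip the dial.

```bash
python3 -c "
from h import *
print(rel([.4734,-.3993,.097],np.radians(8.9)))"
```

```text
(array([-0.0145,  0.0038,  0.3791]), array([ 0.0008,  0.0012, -0.0629]))
```

jog_arm(
  moves=[-0.0145,0.004,0.03,0,0,-0.063,0.1,-0.0145,0.004,0.12,0,0,-0.063,0.1,-0.0145,0.004,0.22,0,0,-0.063,0.1,-0.0145,0.004,0.3,0,0,-0.063,0.1,-0.0145,0.004,0.35,0,0,-0.063,0.1,-0.0145,0.004,0.377,0,0,-0.063,0.1,-0.0145,0.004,0.377,0,0,-0.063,0.1,-0.0145,0.004,0.377,0,0,-0.063,0.1],
  newtons=20,
)

```text
time: 41.2
position: [0.4735, -0.3995, 0.0977]
tool_rot: [2.041, 2.386, -0.0]
ft_force: [-0.2, 0.1, -0.2]
grip_width: 0.554
grip_force: 0.0
```

jog_arm(
  moves=[0,0,0,0,0,0,-1,0,0,0,0,0,0,-1,0,0,0,0,0,0,-1,0,0,0,0,0,0,-1,0,0,0,0,0,0,-1,0,0,0,0,0,0,-1,0,0,0,0,0,0,-1,0,0,0,0,0,0,-1],
)

```text
time: 42.2
position: [0.4731, -0.399, 0.0968]
tool_rot: [2.042, 2.387, 0.0]
ft_force: [0.5, 0.2, -0.2]
grip_width: 0.179
grip_force: 20.0
```

jog_arm(
  moves=[0,0,0,0,0,0.1,-1,0,0,0,0,0,0.25,-1,0,0,0,0,0,0.4,-1,0,0,0,0,0,0.55,-1,0,0,0,0,0,0.7,-1,0,0,0,0,0,0.83,-1,0,0,0,0,0,0.83,-1,0,0,0,0,0,0.83,-1],
)

```text
time: 43.2
position: [0.474, -0.3992, 0.0968]
tool_rot: [2.855, 1.308, 0.002]
ft_force: [5.0, -1.9, -2.2]
grip_width: 0.177
grip_force: 20.0
```

```bash
cat > y.py <<'E'
from h import *
s=ctrl.get_state();T=R.from_rotvec(s['tool_rot']).as_matrix();print('tool y yaw',np.degrees(np.arctan2(T[1,1],T[0,1])),s['joint_positions'],s['ft_force'],s['torque'],s['grip_width'])
E
python3 y.py
```

```text
tool y yaw -40.76310572287975 [ 0.9773614   0.34697242 -0.39077727  1.64331863  0.14020819  1.17696548
 -0.15752278] [ 5.00385499 -1.9472675  -2.21862708] [-0.4933314  -1.16247088 -0.09076837] 0.17692681496364476
```

jog_arm(
  moves=[0,0,0,0,0,0.1,-1,0,0,0,0,0,0.25,-1,0,0,0,0,0,0.4,-1,0,0,0,0,0,0.55,-1,0,0,0,0,0,0.7,-1,0,0,0,0,0,0.83,-1,0,0,0,0,0,0.83,-1,0,0,0,0,0,0.83,-1],
)

```text
time: 44.2
position: [0.4744, -0.4001, 0.0968]
tool_rot: [3.139, -0.015, 0.005]
ft_force: [6.2, -4.7, -4.2]
grip_width: 0.179
grip_force: 20.0
```

```bash
python3 y.py
```

```text
tool y yaw -90.56506701933478 [ 0.87471779  0.33327539 -0.2635231   1.64690879  0.09279972  1.16981441
 -0.99155264] [ 6.15379411 -4.66718638 -4.15662903] [-0.91736093 -1.37290039  0.13110032] 0.17921058354066133
```

jog_arm(
  moves=[0,0,0,0,0,0.1,-1,0,0,0,0,0,0.25,-1,0,0,0,0,0,0.4,-1,0,0,0,0,0,0.55,-1,0,0,0,0,0,0.7,-1,0,0,0,0,0,0.85,-1,0,0,0,0,0,0.85,-1,0,0,0,0,0,0.85,-1],
)

```text
time: 45.2
position: [0.4739, -0.401, 0.0968]
tool_rot: [2.827, -1.367, 0.006]
ft_force: [5.6, -5.0, -5.1]
grip_width: 0.18
grip_force: 20.0
```

```bash
python3 y.py
```

```text
tool y yaw -141.61137481609606 [ 0.77229261  0.3241519  -0.13750539  1.65085473  0.04878095  1.16565014
 -1.84877283] [ 5.55766168 -5.03231899 -5.14841418] [-1.07231833 -1.33972127  0.04080679] 0.1804374218122794
```

Exactly at 150°. Release and rise, then check the dial and hooks with the last picture.

jog_arm(
  moves=[0,0,0,0,0,0,0.1,0,0,0,0,0,0,0.1,0,0,0,0,0,0,0.1,0,0,0,0,0,0,0.1,0,0,0,0,0,0,0.1,0,0,-0.06,0,0,0,0.1,0,0,-0.2,0,0,0,0.1,0,0,-0.36,0,0,0,0.1],
)

```text
time: 46.2
position: [0.4727, -0.3988, 0.2067]
tool_rot: [2.827, -1.37, -0.0]
ft_force: [0.6, -0.1, 0.3]
grip_width: 0.552
grip_force: 0.0
```

```bash
python3 y.py; python3 -c "
from h import *
print(rel([.32,-.55,.35],None))"
```

```text
tool y yaw -141.7008523889382 [ 0.7722302   0.25328456 -0.13823956  1.51598069  0.03529341  1.37498428
 -1.8416758 ] [ 0.56032303 -0.13587529  0.26950719] [ 0.10484537 -0.02389431 -0.03286885] 0.5524543842560055
(array([ 0.0799,  0.7118, -0.4777]), array([0., 0., 0.]))
```

jog_arm(
  moves=[0,0,-0.15,0,0,0,0.1,0.01,0.1,-0.3,0,0,0,0.1,0.03,0.25,-0.42,0,0,0,0.1,0.05,0.4,-0.47,0,0,0,0.1,0.07,0.55,-0.47,0,0,0,0.1,0.08,0.68,-0.47,0,0,0,0.1,0.08,0.71,-0.47,0,0,0,0.1,0.08,0.71,-0.47,0,0,0,0.1],
)

```text
time: 47.2
position: [0.3208, -0.5497, 0.3466]
tool_rot: [-2.827, 1.371, -0.002]
ft_force: [0.5, 0.8, 0.0]
grip_width: 0.549
grip_force: 0.0
```

```bash
python3 -c "
from h import *
snap('top','tf');snap('scene','sf')
t=cv2.imread('pics/tf.png');a=cv2.resize(t[125:275,160:480],(800,375),interpolation=cv2.INTER_CUBIC)
s=cv2.imread('pics/sf.png')
b=cv2.resize(s[120:270,290:450],(240,225),interpolation=cv2.INTER_CUBIC)
u=proj('tf',(.4734,-.3993,.1)).astype(int)
c=cv2.resize(t[u[1]-25:u[1]+25,u[0]-30:u[0]+30],(270,225),interpolation=cv2.INTER_CUBIC)
d=cv2.resize(s[200:350,140:340],(290,225),interpolation=cv2.INTER_CUBIC)
cv2.imwrite('pics/cf.png',np.vstack([a,np.hstack([b,c,d])]))"
```

```text
(no output)
```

View pics/cf.png

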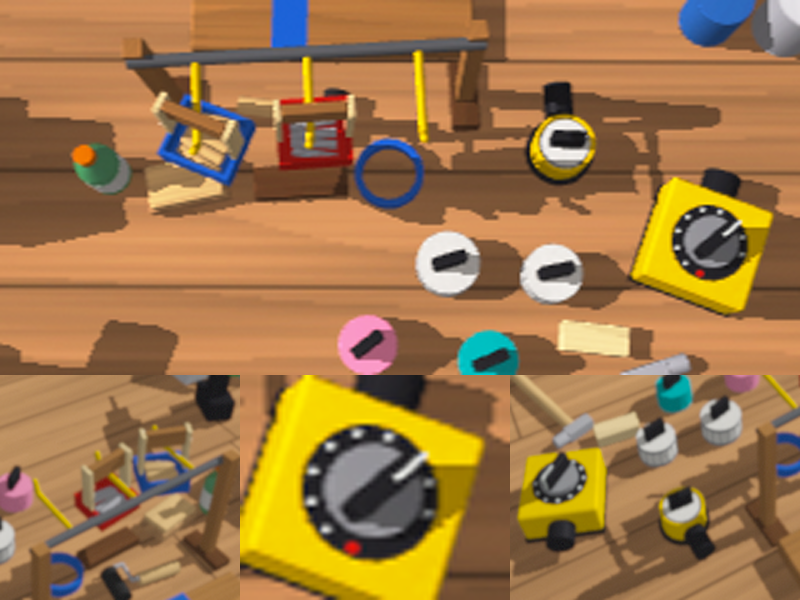

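Both totes hang, though the blue one is twisted on its hook. The cartridge is home with the others standing, and the pointer is at the seventh dot. I'll check that the blue tote is at rest.

jog_arm(
  moves=[0,0,0,0,0,0,0.1,0,0,0,0,0,0,0.1,0,0,0,0,0,0,0.1,0,0,0,0,0,0,0.1,0,0,0,0,0,0,0.1,0,0,0,0,0,0,0.1,0,0,0,0,0,0,0.1,0,0,0,0,0,0,0.1],
)

```text
time: 48.3
position: [0.3206, -0.5499, 0.3457]
tool_rot: [2.827, -1.37, 0.0]
ft_force: [-0.9, -0.8, 0.1]
grip_width: 0.55
grip_force: 0.0
```

```bash
python3 -c "
from h import *
snap('top','tg');snap('scene','sg')
for n,f,g,lo,hi in (('top','tf','tg',(215,150),(310,205)),('scene','sf','sg',(330,140),(450,240))):
    a,b=[cv2.imread(f'pics/{k}.png')[lo[1]:hi[1],lo[0]:hi[0]].astype(int) for k in(f,g)]
    print(n,np.abs(a-b).max(),(np.abs(a-b).max(-1)>40).sum())
print('s7/sf/sg blue',[seg(k,(350,65),(500,220),[(100,125)]) for k in('s7','sf','sg')])"
```

```text
top 5 0
scene 14 0
s7/sf/sg blue [[(79, np.int32(389), np.int32(408), np.int32(172), np.int32(186)), (112, np.int32(378), np.int32(397), np.int32(184), np.int32(198))], [(42, np.int32(388), np.int32(405), np.int32(173), np.int32(176)), (59, np.int32(382), np.int32(395), np.int32(187), np.int32(196)), (43, np.int32(402), np.int32(415), np.int32(191), np.int32(197))], [(44, np.int32(388), np.int32(405), np.int32(173), np.int32(176)), (58, np.int32(382), np.int32(395), np.int32(187), np.int32(196)), (42, np.int32(402), np.int32(415), np.int32(191), np.int32(197))]]
```

```bash
python3 -c "
from bench import ctrl
print(ctrl.close_job())"
```

```text
the job is handed in; nothing more can be done
None
```

The job is handed in with everything asked done: the red and blue totes hang on separate hooks (no green one was there; blue hangs about 25° twisted but at rest), the first cartridge tried — the narrowest — is home in the canister, the other two stand upright on the bench untried, and the dial was set last, to stop 7.

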